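# Gather the loose bushings in the pouring corner of a parts tote and hold it tipped

## Task

Lift the brass pilot valve plunger out of the steel parts tote and lay it - do not drop it - lengthwise in both forks of the V-rest, so that the loose parts cannot batter it. Then take the tote by its rim and tip it about 30 degrees towards its clipped pouring corner, until the two bronze bushings and the slotted locknut have slid together into that corner; spill nothing, and keep hold: finish with the tote still held tipped in the gripper and the parts at rest in the corner, so that the fitter can pick them out. Leave everything else on the shelf where it is.

Things in the scene. Friction and masses are not known exactly. Their poses are not given: they have to be found in the camera images.
- tote: Open steel parts tote, loose, 0.5 kg. Inside 190 mm (x) by 210 mm (y); walls 3 mm thick, 50 mm high; floor 3 mm. Origin: centre of its underside; z up, +x away from the robot within 20 degrees, +y to the robot's left. The corner at -x, -y (near the robot, its right) is clipped at 45 degrees, 40 mm off each inner side, with a slanting wall 36 mm high and a flared lip, 46 mm high in all.
- tote_lip (a point): Tote's inner floor at the middle of the clipped wall, (-75, -85, 3) mm in the tote: the corner where the parts gather. Floor and walls inside are oily: friction with the three parts 0.14 to 0.22, so they start to slide when tipped 8 to 13 degrees, and at 30 degrees towards this corner they run along the walls into it.
- tote_rim (a point): Top of the far wall's rim straight across from the clipped corner, (100, 80, 50) mm in the tote: a balanced grip. All four straight walls carry this square folded rim, 10 mm thick, z = 32 to 50 mm, folded outwards from the inner wall face (far wall: x = 95 to 105 mm; left wall: y = 105 to 115 mm). Grip it from above anywhere, fingers closing across it.
- tote_heel (a point): Middle of the outer bottom edge of the clipped wall, (-77, -87, 0) mm in the tote. The edge is 57 mm long, at 45 degrees to the tote's sides: tipped towards the pouring corner, the tote turns over this edge on the shelf.
- bushing_a: Plain bronze sleeve bushing, 34 mm outside diameter, 22 mm bore, 24 mm long, 0.12 kg, loose, standing on end on the tote's floor. Origin: centre of its lower end; z along its axis.
- bushing_b: A second bushing, the same as bushing_a.
- locknut: Dark steel round locknut with four slots, 40 mm diameter, 12 mm thick, 0.07 kg, loose, lying flat on the tote's floor. Origin: centre of its underside; z along its axis.
- plunger: Brass pilot valve plunger, 0.28 kg, lying in the tote along its y, near the middle. Its axis is its own x, 11 mm above the origin as first lying. Three lands of 22 mm diameter, 28 mm long, at x = -50 to -22, -14 to +14, +22 to +50 mm, joined by 12 mm necks; a 10 mm spindle with a 14 mm button runs on to x = +78 mm. Grip it across the middle land.
- plunger_mid (a point): Point on the plunger's axis in the middle of its middle land.
- rest: Aluminium V-rest, fixed, left of the tote: base 110 x 62 x 8 mm, two upright forks 8 mm thick, 48 mm wide, at x = -36 and +36 mm, each a 90 degree V-notch open upwards, 37 mm wide on top. Origin: centre of the underside; the grooves run along its x, roughly along world y. The plunger's outer lands lie in the notches, either way round; 64 mm is free between the forks.
- rest_seat (a point): Where the middle of the plunger's axis lies when seated: over the grooves' centre line midway between the forks, 60 mm above the shelf. The fork tips are 69 mm high at most.
- table: The grey steel shelf that everything stands on; top at z = 0.
- flyball: Black cast-iron governor flyball weight, 62 mm diameter, 94 mm high with its stem, 0.85 kg, standing beyond the tote. Origin: centre of its underside. Not part of the job: leave it standing or lying where it is.
- dial_gauge: Chrome dial gauge lying on its back, 60 mm diameter, 24 mm high, with a stem 44 mm long, lying near the V-rest. Origin: centre of its underside. Not part of the job: leave it standing or lying where it is.
- spring: Dark steel coil spring standing on end, 38 mm diameter, 75 mm high. Origin: centre of its underside. Not part of the job: leave it standing or lying where it is.
- bearing: Ball bearing lying flat, 52 mm diameter, 15 mm high. Origin: centre of its underside. Not part of the job: leave it standing or lying where it is.
- wrench: Steel wrench 170 mm long, lying flat to the right of the tote. Leave it where it is.
- solenoid_valve: Solenoid valve, a steel block 70 by 46 by 46 mm with a black coil at each end, 130 mm long in all, 52 mm high. Origin: centre of its underside. Not part of the job: leave it standing or lying where it is.
- seal_box: Cardboard box 90 by 70 by 45 mm. Origin: centre of its underside. Not part of the job: leave it standing or lying where it is.
Not all that is in view belongs to the job. Leave any green, purple or turquoise look-alike of the flyball alone.

How it is judged:
On the way, in this order (a step that is already met when the one before it is completed fails the run):
1. the plunger lies in both forks of the V-rest, let go and still, the tote still level (horizontal distance between plunger_mid and rest_seat below 0.012 m and distance between plunger_mid and rest_seat below 0.014 m and angle between the x axis of plunger and the x axis of rest, either way round below 0.1 rad and contact force between the fingers and plunger below 0.1 N and linear speed of plunger below 0.03 m/s and angle between tote's own z axis and vertical below 0.1 rad), for 0.2 s.
2. the tote is held tipped with all three parts in the pouring corner (angle between tote's own z axis and vertical between 0.36 and 0.9 rad and contact force between the fingers and tote above 1 N and height (world z) of tote_rim above 0.12 m and distance between each of bushing_a, bushing_b, locknut and tote_lip below 0.08 m), for 0.3 s.
At the end, for the whole second after the job is handed in: Plunger released and still in the V-rest (middle within 12 mm of the seat, in line within 6 degrees). Tote held in the fingers, tipped 21 to 51 degrees, far rim over 120 mm high, steady, leaning on nothing but the shelf; bushings and locknut at rest within 80 mm of the lip point (all of step 2 and horizontal distance between plunger_mid and rest_seat below 0.012 m and distance between plunger_mid and rest_seat below 0.014 m and angle between the x axis of plunger and the x axis of rest, either way round below 0.1 rad and contact force between the fingers and plunger below 0.1 N and linear speed of each of plunger, bushing_a, bushing_b, locknut, tote below 0.03 m/s and angular speed of tote below 0.15 rad/s and contact force between tote and rest below 0.1 N and contact force between tote and flyball below 0.1 N and contact force between tote and dial_gauge below 0.1 N and contact force between tote and spring below 0.1 N and contact force between tote and bearing below 0.1 N and contact force between tote and wrench below 0.1 N and contact force between tote and solenoid_valve below 0.1 N and contact force between tote and seal_box below 0.1 N); the arm keeps its last pose, push and grip.
It fails at once if the tote was tipped before the plunger was in the V-rest (angle between tote's own z axis and vertical above 0.2 rad and distance between plunger_mid and rest_seat above 0.03 m).
It fails at once if the plunger was dropped (linear speed of plunger above 0.55 m/s and contact force between the fingers and plunger below 0.1 N).
It fails at once if the plunger fell on the shelf (contact force between plunger and table above 0.2 N).
It fails at once if a part was spilt out of the tote (contact force between any of bushing_a, bushing_b, locknut and table above 0.05 N).
It fails at once if another thing on the shelf was disturbed (moved over 20 mm) (distance of any of flyball, dial_gauge, spring, bearing, wrench, solenoid_valve, seal_box from where it was at the start of the episode above 0.02 m).
It also fails if it takes over 58 s, if anything falls off the work surface, if the arm or the gripper's body presses on something with over 40 N, if the wrist force passes 120 N, or if a joint passes its speed limit or range.

## Robot

A 6-joint arm with a two-finger parallel gripper is mounted at the origin on the work surface. World frame = base frame: x ahead of the robot, y to its left, z up, the work surface at z = 0. Lengths are in m, angles in rad, forces in N, time in s.
With the tool pointing down it reaches from about 0.375 to 0.9 m from the base axis. Payload 3.1 kg.
Tool frame: the origin (TCP) lies midway between the tips of the shut fingers; the grasp point (between the pads) lies 19 mm behind it; x points along the fingers, y is the direction in which the jaws open and shut, and the axes are right-handed (so a half turn about x gives the same grasp; the last joint's range is limited). The gripper opens to 85 mm and grips with 20 to 120 N. Pads are 22 mm wide; open, the fingers measure 114 mm over their backs; the gripper's body (76 mm by 85 mm) begins 54 mm behind the grasp point. The pads swing forward as they close: fully open they stand 13 mm farther back than shut.
Start: joints at [1.129, 0.527, 1.433, -0, 1.181, -0.178], TCP at [0.162, 0.604, 0.231] pointing down, gripper open.
Joint ranges: [-3.08, 3.08], [-0.75, 2.2], [0.22, 2.44], [-1.43, 4.57], [0, 2.65], [-2.85, 2.85]. Speed limits (rad/s): [2.79, 2.79, 3.14, 3.14, 3.14, 3.14].

## Interface

Orientations are given as a unit quaternion [x, y, z, w].
In Python, from station import manip gives the robot as it stands.
- The arm moves only by the tool carry_out, never from a script. Its argument "commands" is a list that holds one entry, the list of rows, each a list of 7 numbers: the shift along the tool's x, y, z in units of 25 mm (1.0 is 25 mm), then the turn, a rotation vector about the tool's x, y, z in units of 5 degrees (1.0 is 5 degrees), then the finger opening in mm, from 0 to 85.4. A call has exactly 5 rows; each row is the pose to reach, as a shift and turn from the pose commanded when the call began, along the tool's axes at that moment; what a row does not reach only later rows make up. A row lasts 1/10 s, in which the tool goes at most 50 mm and 8.59 degrees, less where a joint would pass 70% of its speed; a pose out of reach is approached as far as the arm can. A call with a gripper value outside its range is refused whole. The fingers move at their own pace and stop on an object; "force" is the grip in N (left out, the last holds). Time passes only in rows, so rows that repeat a pose let the fingers close, or fill a call up. It gives the time, the measured TCP pose, the force and the opening at its end, in the units of the state.
- manip.sense(): the state, without advancing time (a new reading comes with each control period).
- manip.snapshot(name): name is "scene" or "top"; returns a dict with "image" (400x640x3 uint8, red, green, blue), "fx", "fy", "cx", "cy" (pixels), "k1" (the pictures are not rectified: a ray, as slopes to the right and down, at radius r is drawn at 1 + k1 r^2 times it, then the intrinsics apply), "rvec" (rotation vector, rad) and "tvec" (3), from world to camera coordinates, as OpenCV has them. Camera axes: x right, y down, z forward; pixel columns grow to the right and rows downward; lengths in m; the calibration is good to about 2 mm. A picture is of the moment at which its call begins. There is no depth.
- manip.sign_off(): hands the job in, once; it reports no verdict.
The state is a dict: "t": time; "q": joint angles; "qd": joint speeds; "tau": joint torques, N m; "tcp_pos": TCP position; "tool_rot": TCP orientation; "force": force on the tool from outside, world axes, zero at the start; "ft_torque": the same for the moment, N m; "finger_gap": opening from 0.0 (shut) to 1.0 (fully open).
Only numpy, scipy, OpenCV 4.12 (cv2) and the standard library are available. Lean on these libraries where they do the work, as an engineer would, in place of code of your own. Each camera call takes 0.05 s, during which the arm holds its last target.

## Working session

There is one attempt and no reset: what is moved stays moved. The work goes in short steps, Python scripts to look and compute and a tool call to move; the robot and the scene stay as the last step left them, time stands still between calls to the robot, and variables do not carry over. Pictures are saved under pics/ and viewed, and the job is handed in when it is done.

Besides the shell and the picture viewer there is one more tool, called by a JSON object that holds its "fn" and its "kwargs", one argument or row to a line. carry_out: Moves the arm, as the interface text tells. Its arguments: {"type":"object","properties":{"commands":{"type":"array"},"force":{"type":"number"}},"required":["commands"]}

```bash
ls; mkdir -p pics; cat > h.py <<'E'
import numpy as np,cv2
from scipy.spatial.transform import Rotation as R
from station import manip
import pickle
def snap(n,tag):
    s=manip.snapshot(n); pickle.dump(s,open(f'pics/{tag}.pkl','wb')); cv2.imwrite(f'pics/{tag}.png',s['image'][:,:,::-1]); return s
def load(tag): return pickle.load(open(f'pics/{tag}.pkl','rb'))
def ray(s,u,v):
    xd=(u-s['cx'])/s['fx'];yd=(v-s['cy'])/s['fy'];x,y=xd,yd
    for _ in range(20):
        f=1+s['k1']*(x*x+y*y);x,y=xd/f,yd/f
    Rm=R.from_rotvec(np.array(s['rvec'])).as_matrix();c=-Rm.T@np.array(s['tvec'])
    return c,Rm.T@np.array([x,y,1.])
def onz(s,u,v,z):
    c,d=ray(s,u,v);return c+d*(z-c[2])/d[2]
def proj(s,p):
    Rm=R.from_rotvec(np.array(s['rvec'])).as_matrix();q=Rm@np.array(p)+np.array(s['tvec'])
    x,y=q[0]/q[2],q[1]/q[2];f=1+s['k1']*(x*x+y*y)
    return np.array([s['fx']*x*f+s['cx'],s['fy']*y*f+s['cy']])
E
python3 - <<'E'
from h import *
for n in('top','scene'):
    s=snap(n,n+'0');print({k:v for k,v in s.items() if k!='image'}, ray(s,320,200))
print(manip.sense())
E
```

```text
pics
{'fx': 393.43789925601664, 'fy': 393.43789925601664, 'cx': 317.11559017659994, 'cy': 204.57942454574166, 'k1': -0.006786022877141797, 'rvec': array([ 2.17352236, -2.14933392,  0.12976317]), 'tvec': array([-0.0789717 ,  0.52781542,  0.97817706])} (array([ 0.40980215, -0.07179662,  1.03371342]), array([ 0.12938917, -0.00845144, -0.99165329]))
{'fx': 381.84879967598863, 'fy': 381.84879967598863, 'cx': 321.18669731304885, 'cy': 204.13387709849485, 'k1': 0.02346926002659547, 'rvec': array([ 1.57908903,  2.00376288, -0.80757882]), 'tvec': array([ 0.1889339 , -0.32860715,  1.54475739])} (array([1.31492476, 0.12330947, 0.88640945]), array([-0.68027917, -0.16779756, -0.71357626]))
{'t': 0.1, 'q': array([ 1.12949183e+00,  5.28411197e-01,  1.43380852e+00, -3.32619989e-05,
        1.18136903e+00, -1.78488494e-01]), 'qd': array([ 5.30705696e-04, -2.27554284e-03, -2.74581181e-03, -8.56825680e-05,
       -1.26138740e-04, -3.34440962e-04]), 'tau': array([-6.12637177e-04, -4.43305671e+01, -1.78586090e+01, -3.16206861e-04,
        3.85933774e-03, -2.67212386e-05]), 'tcp_pos': array([0.16206463, 0.60294374, 0.23039719]), 'tool_rot': array([ 0.09197239,  0.70121548, -0.09332324,  0.70080576]), 'force': array([-0.51187959, -0.41128585,  0.61928736]), 'ft_torque': array([0.03603658, 0.03080829, 0.02634983]), 'finger_gap': 1.006334419215967}
```

View pics/top0.png

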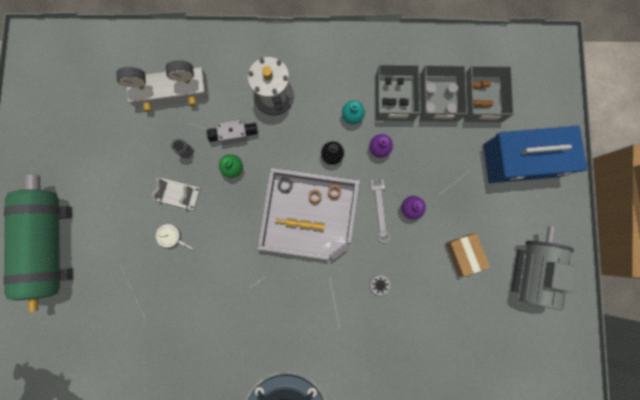

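View pics/scene0.png

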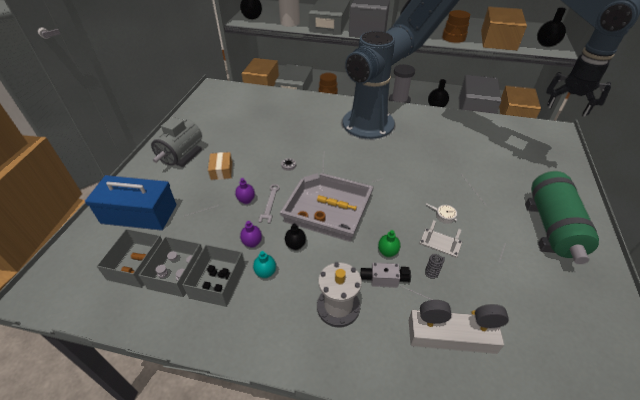

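The top view shows the tote at about (309,216), with the plunger inside at (300,225). The bushings are at (315,197) and (334,192), and the nut is at (286,184). The V-rest is at (176,193), the gauge at (167,236), the black flyball at (332,152) and the wrench at (380,210). I'll enlarge both areas next.

```bash
python3 - <<'E'
from h import *
s=load('top0');im=s['image'][:,:,::-1]
a=cv2.resize(im[160:270,250:365],None,fx=6,fy=6,interpolation=cv2.INTER_CUBIC)[:600]
b=cv2.resize(im[165:260,135:235],None,fx=6,fy=6,interpolation=cv2.INTER_CUBIC)
cv2.imwrite('pics/c1.png',a);cv2.imwrite('pics/c2.png',b)
s=load('scene0');im=s['image'][:,:,::-1]
c=cv2.resize(im[195:285,370:480],None,fx=6,fy=6,interpolation=cv2.INTER_CUBIC);cv2.imwrite('pics/c3.png',c)
for n,u,v,z in[('plA',277,222,.014),('plB',324,227,.014)]: print(n,onz(load('top0'),u,v,z))
E
```

```text
plA [0.48399841 0.03054378 0.014     ]
plB [ 0.47238588 -0.09157573  0.014     ]
```

View pics/c1.png

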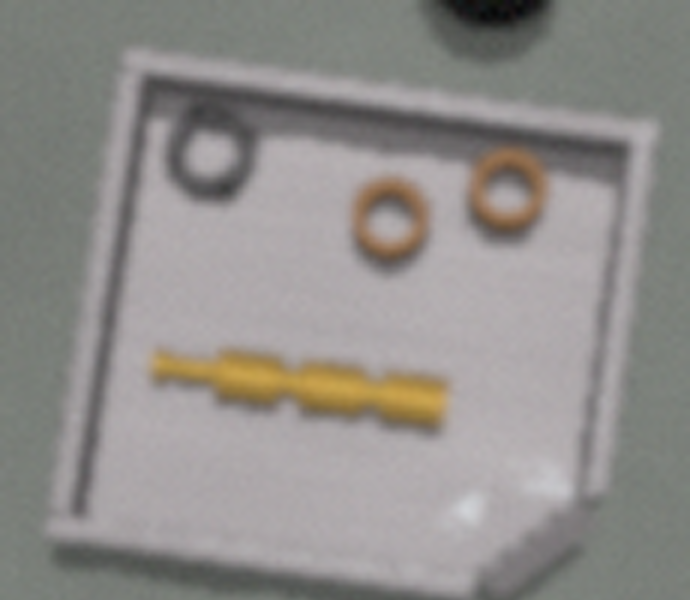

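View pics/c2.png

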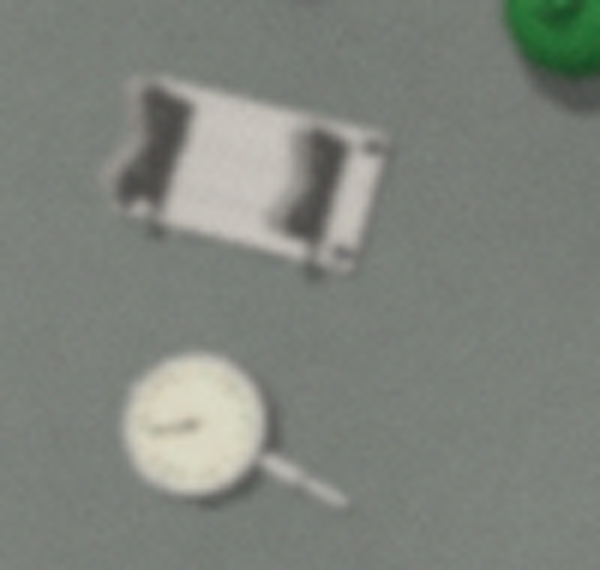

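View pics/c3.png

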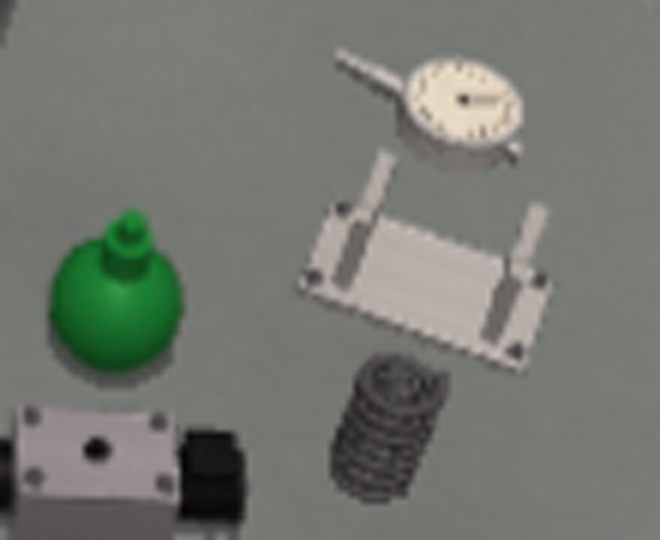

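The tote crop shows the plunger with its spindle to the left, lands to the right, nut top left, bushings at top, and the clipped corner at bottom right. The rest has its two forks at left and right, and the base corners are visible in the scene crop at about (330,200), (300,287), (522,370) and (553,287). Only the black ball is the flyball. The green, purple and turquoise ones are look-alikes, and none of them need touching.

```bash
cat > m.py <<'E'
from h import *
s=load('top0');hsv=cv2.cvtColor(s['image'],cv2.COLOR_RGB2HSV)
m=cv2.inRange(hsv,(18,120,90),(32,255,255));m[:,:260]=0;m[:,345:]=0;m[:170]=0;m[260:]=0
v,u=np.nonzero(m);P=np.array([onz(s,a,b,.014)[:2] for a,b in zip(u,v)])
r=cv2.minAreaRect((P*1000).astype(np.float32));print('plunger rect',len(P),r)
c=P.mean(0);w,V=np.linalg.eigh(np.cov(P.T));d=V[:,1];d*=np.sign(d[1])
t=(P-c)@d;print('c',c,'d',d,np.rad2deg(np.arctan2(d[1],d[0])),t.min(),t.max(),'length',np.ptp(t))
mid=c+d*((t.min()+t.max())/2-0.014);print('mid',mid)
mid2=c+d*(t.min()+.05);print('mid from land end',mid2)
# scene check
s2=load('scene0');hsv=cv2.cvtColor(s2['image'],cv2.COLOR_RGB2HSV)
m=cv2.inRange(hsv,(18,120,90),(32,255,255));m[:,:300]=0;m[:,370:]=0;m[:180]=0;m[225:]=0
v,u=np.nonzero(m);P=np.array([onz(s2,a,b,.014)[:2] for a,b in zip(u,v)]);c2=P.mean(0)
t=(P-c2)@d;print('scene',c2,c2+d*((t.min()+t.max())/2-0.014),np.ptp(t))
# rest
f=lambda x,y:(370+(x+.5)/6-.5,195+(y+.5)/6-.5)
C=[onz(s2,*f(*p),.008)[:2] for p in((328,200),(298,285),(522,372),(555,287))]
print('rest corners',np.round(C,4));C=np.array(C)
print('len',[np.linalg.norm(C[i]-C[(i+1)%4]) for i in range(4)],'ctr',C.mean(0))
dd=(C[2]+C[3]-C[0]-C[1]);print('rest ang',np.rad2deg(np.arctan2(dd[1],dd[0])))
g=lambda x,y:(135+(x+.5)/6-.5,165+(y+.5)/6-.5)
T=np.array([onz(s,*g(*p),.008)[:2] for p in((390,138),(352,273))]);print('top right corners',T)
# tote rim corners in top, z=.05
k=lambda x,y:(250+(x+.5)/6-.5,160+(y+.5)/6-.5)
T=np.array([onz(s,*k(*p),.05)[:2] for p in((127,48),(657,122),(50,537))]);print('tote FL FR NL',T, np.linalg.norm(T[0]-T[1]),np.linalg.norm(T[0]-T[2]))
for n,p,z in(('nut',(211,153),.015),('bA',(391,218),.027),('bB',(508,190),.027)):print(n,onz(s,*k(*p),z))
E
python3 m.py
```

```text
plunger rect 240 ((480.43035888671875, -27.820621490478516), (123.38031005859375, 16.646209716796875), 83.03857421875)
c [ 0.47964679 -0.03467992] d [0.12161251 0.99257765] 83.01482572192509 -0.05478671487122881 0.0685943622093816 length 0.12338107708061041
mid [ 0.47878381 -0.04172343]
mid from land end [ 0.47906467 -0.03943111]
scene [ 0.48217972 -0.03421771] [ 0.48107247 -0.04325481] 0.12898076180896348
rest corners [[0.5187 0.2491]
 [0.5768 0.2378]
 [0.6045 0.3424]
 [0.549  0.3581]]
len [np.float64(0.05920562310873316), np.float64(0.1082596732211137), np.float64(0.05771524615245135), np.float64(0.11317854502477158)] ctr [0.56224283 0.29684741]
rest ang 74.82945336198601
top right corners [[0.57306312 0.2374901 ]
 [0.51322071 0.2513333 ]]
tote FL FR NL [[ 0.61994647  0.04604149]
 [ 0.59067414 -0.1788335 ]
 [ 0.41345698  0.07278376]] 0.22677220016918267 0.20821397301212533
nut [0.58111545 0.01235844 0.015     ]
bA [ 0.551639   -0.06670591  0.027     ]
bB [ 0.56440481 -0.1170135   0.027     ]
```

```bash
python3 - <<'E'
from h import *
im=load('scene0')['image'][:,:,::-1]
c=cv2.resize(im[222:262,412:470],None,fx=13,fy=13,interpolation=cv2.INTER_CUBIC);cv2.imwrite('pics/c4.png',cv2.convertScaleAbs(c,alpha=1.2))
im=load('top0')['image'][:,:,::-1]
c=cv2.resize(im[170:220,145:210],None,fx=12,fy=12,interpolation=cv2.INTER_CUBIC);cv2.imwrite('pics/c5.png',c)
E
```

```text
(no output)
```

View pics/c4.png

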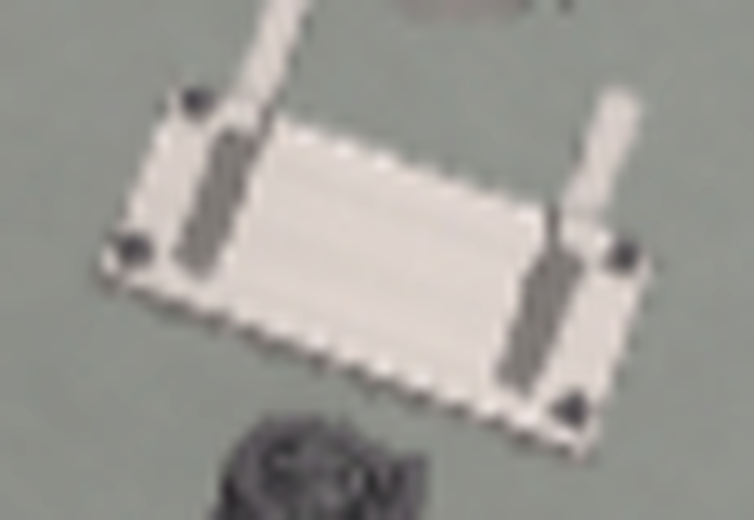

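View pics/c5.png

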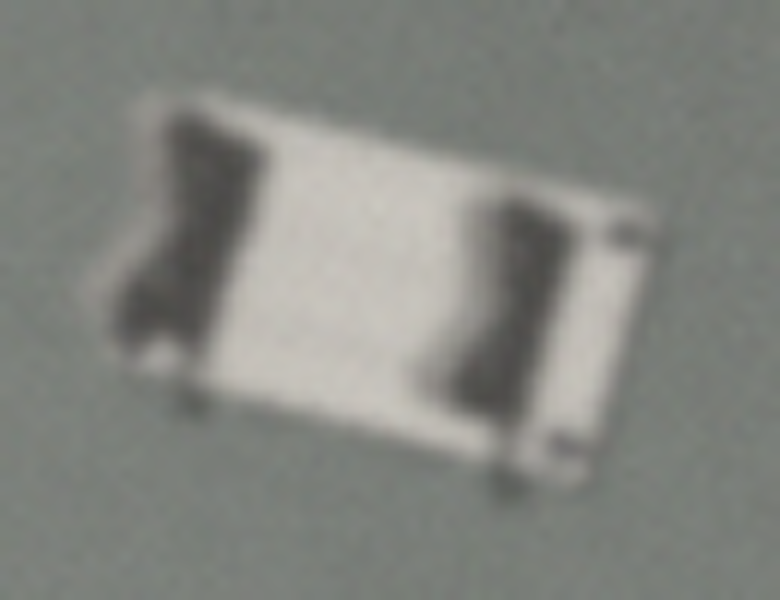

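```bash
python3 - <<'E'
from h import *
s2=load('scene0');s=load('top0')
f=lambda x,y:(412+(x+.5)/13-.5,222+(y+.5)/13-.5)
S=np.array([onz(s2,*f(*p),.009)[:2] for p in((197,100),(132,248),(571,409),(624,257))]);print(S,S.mean(0))
dd=S[2]+S[3]-S[0]-S[1];print(np.rad2deg(np.arctan2(dd[1],dd[0])),np.linalg.norm(dd)/2)
g=lambda x,y:(145+(x+.5)/12-.5,170+(y+.5)/12-.5)
T=np.array([onz(s,*g(*p),.009)[:2] for p in((628,233),(567,445),(660,213),(594,490),(118,375))]);print(T)
k=lambda x,y:(250+(x+.5)/6-.5,160+(y+.5)/6-.5)
print('midland top',onz(s,*k(332,390),.02))
E
```

```text
[[0.52312012 0.25625844]
 [0.57050494 0.24421305]
 [0.59327677 0.33919135]
 [0.54735569 0.35077011]] [0.55856438 0.29760824]
76.06770320908386 0.09761678482395605
[[0.56915808 0.24415723]
 [0.52218398 0.25527997]
 [0.5736806  0.23733454]
 [0.51237622 0.24890799]
 [0.53647596 0.35435364]]
midland top [ 0.47770028 -0.0421898   0.02      ]
```

```bash
cat >> h.py <<'E'
def tool(yaw):  # tool down, jaw dir at yaw deg
    y=np.array([np.cos(np.deg2rad(yaw)),np.sin(np.deg2rad(yaw)),0]);x=np.array([0,0,-1.]);return np.c_[x,y,np.cross(x,y)]
def rel(pos,M):
    st=manip.sense();Q=R.from_quat(st['tool_rot']).as_matrix();p=np.array(st['tcp_pos'])
    print('t',st['t'],'p',p.round(4),'q',st['q'].round(2),'gap',st['finger_gap'],'F',st['force'].round(1))
    print('shift u',(Q.T@(np.array(pos)-p)/.025).round(2),'rot u',(R.from_matrix(Q.T@M).as_rotvec(degrees=True)/5).round(2))
E
python3 - <<'E'
from h import *
Q=R.from_quat(manip.sense()['tool_rot']).as_matrix();print(Q.round(3))
rel([.479,-.0415,.2],tool(-7)); rel([.479,-.0415,.2],tool(173))
E
```

```text
[[-0.001  0.26   0.966]
 [-0.002  0.966 -0.26 ]
 [-1.    -0.002 -0.   ]]
t 0.1 p [0.1621 0.6029 0.2304] q [ 1.13  0.53  1.43 -0.    1.18 -0.18] gap 1.006334419215967 F [-0.5 -0.4  0.6]
shift u [  1.25 -21.6   18.94] rot u [1.639e+01 1.000e-02 2.000e-02]
t 0.1 p [0.1621 0.6029 0.2304] q [ 1.13  0.53  1.43 -0.    1.18 -0.18] gap 1.006334419215967 F [-0.5 -0.4  0.6]
shift u [  1.25 -21.6   18.94] rot u [-1.961e+01 -2.000e-02  1.000e-02]
```

{"fn": "carry_out", "kwargs": {
  "commands": [
    [[0,-1.4,1.2,1.1,0,0,45],[0,-2.9,2.5,2.2,0,0,45],[0,-4.3,3.8,3.3,0,0,45],[0,-5.8,5.0,4.4,0,0,45],[0,-7.2,6.3,5.5,0,0,45]]
  ]
}}

```text
t: 0.6
tcp_pos: [0.2675, 0.3868, 0.231]
tool_rot: [0.257, 0.659, -0.258, 0.658]
force: [1.1, -0.7, -0.1]
finger_gap: 0.526
```

```bash
python3 - <<'E'
from h import *
rel([.479,-.0415,.15],tool(-7))
E
```

```text
t 0.6 p [0.2675 0.3868 0.231 ] q [ 0.73  0.32  1.81 -0.    1.01 -0.1 ] gap 0.5263472621773424 F [ 1.1 -0.7 -0.1]
shift u [ 3.25 -6.84 17.84] rot u [1.085e+01 1.000e-02 1.000e-02]
```

{"fn": "carry_out", "kwargs": {
  "commands": [
    [[0,-0.6,1.6,1.1,0,0,45],[0,-1.3,3.3,2.2,0,0,45],[0,-2.0,5.0,3.3,0,0,45],[0,-2.6,6.7,4.4,0,0,45],[0,-3.2,8.4,5.5,0,0,45]]
  ]
}}

```text
t: 1.1
tcp_pos: [0.3685, 0.1861, 0.2313]
tool_rot: [0.407, 0.578, -0.407, 0.578]
force: [0.8, 1.2, -0.2]
finger_gap: 0.526
```

```bash
python3 - <<'E'
from h import *
rel([.479,-.0415,.15],tool(-7))
E
```

```text
t 1.1 p [0.3685 0.1861 0.2313] q [ 0.2   0.24  1.94  0.    0.96 -0.15] gap 0.526392787200691 F [ 0.8  1.2 -0.2]
shift u [ 3.25  1.09 10.06] rot u [ 5.34 -0.    0.  ]
```

{"fn": "carry_out", "kwargs": {
  "commands": [
    [[0,0.2,1.8,0.9,0,0,45],[0,0.4,3.7,1.9,0,0,45],[0.4,0.6,5.6,2.9,0,0,45],[0.9,0.8,7.4,3.9,0,0,45],[1.6,1.0,9.1,4.9,0,0,45]]
  ]
}}

```text
t: 1.6
tcp_pos: [0.4705, -0.0198, 0.1913]
tool_rot: [0.521, 0.478, -0.52, 0.479]
force: [1.0, 1.4, -0.1]
finger_gap: 0.525
```

{"fn": "carry_out", "kwargs": {
  "commands": [
    [[0.4,0.0,0.5,0.3,0,0,45],[0.8,0.0,0.9,0.4,0,0,45],[0.8,0.0,0.9,0.4,0,0,45],[0.8,0.0,0.9,0.4,0,0,45],[0.8,0.0,0.9,0.4,0,0,45]]
  ]
}}

```text
t: 2.1
tcp_pos: [0.4672, -0.0387, 0.1718]
tool_rot: [0.527, 0.471, -0.527, 0.471]
force: [-0.4, 0.7, 0.5]
finger_gap: 0.527
```

```bash
python3 - <<'E'
from h import *
rel([.479,-.0415,.065],tool(-7)); rel([.479,-.0415,.006],tool(-7))
s=snap('scene','s1');im=s['image'][:,:,::-1];cv2.imwrite('pics/s1c.png',cv2.resize(im[120:260,250:410],None,fx=4,fy=4))
snap('top','t1');
E
```

```text
t 2.1 p [ 0.4672 -0.0387  0.1718] q [-0.32  0.41  1.88  0.    0.85 -0.21] gap 0.5271976850176974 F [-0.4  0.7  0.5]
shift u [4.27 0.48 0.06] rot u [ 0.11 -0.   -0.  ]
t 2.1 p [ 0.4672 -0.0387  0.1718] q [-0.32  0.41  1.88  0.    0.85 -0.21] gap 0.5271976850176974 F [-0.4  0.7  0.5]
shift u [6.63 0.48 0.06] rot u [ 0.11 -0.   -0.  ]
```

View pics/s1c.png

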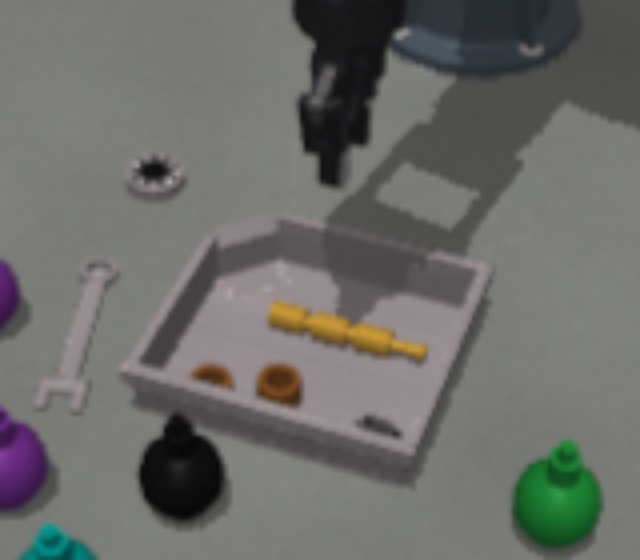

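View pics/t1.png

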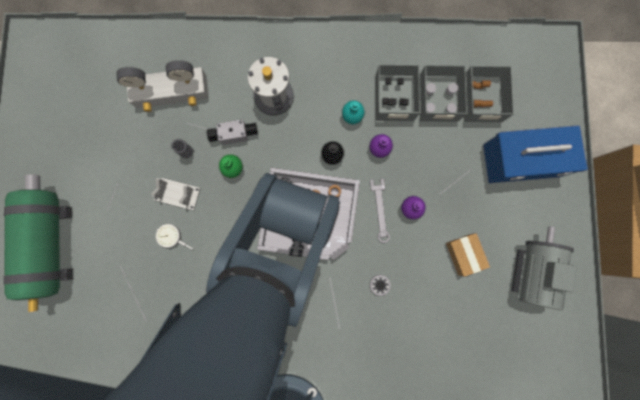

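The scene crop shows the open gripper at (335,150) above the plunger's middle land (328,328), and the bushings and nut haven't moved. I'll descend now.

{"fn": "carry_out", "kwargs": {
  "commands": [
    [[1.0,0.5,0.1,0.1,0,0,45],[2.0,0.5,0.1,0.1,0,0,45],[3.0,0.5,0.1,0.1,0,0,45],[4.0,0.5,0.1,0.1,0,0,45],[4.3,0.5,0.1,0.1,0,0,45]]
  ]
}}

```text
t: 2.7
tcp_pos: [0.4786, -0.0429, 0.0624]
tool_rot: [-0.529, -0.47, 0.53, -0.468]
force: [-0.8, 0.4, 0.3]
finger_gap: 0.526
```

```bash
python3 - <<'E'
from h import *
rel([.479,-.0415,.006],tool(-7))
s=snap('scene','s2');im=s['image'][:,:,::-1];cv2.imwrite('pics/s2c.png',cv2.resize(im[150:240,270:390],None,fx=6,fy=6))
E
```

```text
t 2.7 p [ 0.4786 -0.0429  0.0624] q [-0.32  0.63  1.92  0.    0.59 -0.2 ] gap 0.5256171809041792 F [-0.8  0.4  0.3]
shift u [ 2.25  0.01 -0.05] rot u [ 0.   -0.01  0.04]
```

View pics/s2c.png

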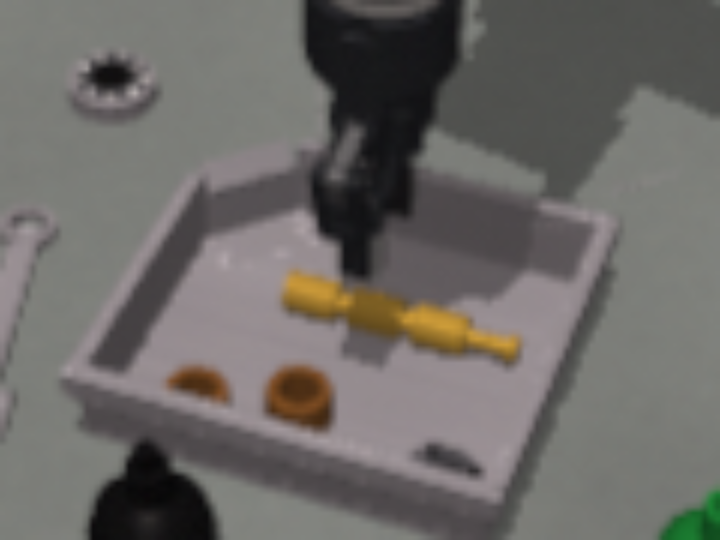

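The gripper is over the middle land at (378,313), and its shadow falls on that land. I'll descend and close.

{"fn": "carry_out", "kwargs": {
  "commands": [
    [[0.8,0,-0.1,0,0,0,45],[1.5,0,-0.1,0,0,0,45],[2.0,0,-0.1,0,0,0,45],[2.2,0,-0.1,0,0,0,45],[2.2,0,-0.1,0,0,0,45]]
  ]
}}

```text
t: 3.25
tcp_pos: [0.4801, -0.0413, 0.0088]
tool_rot: [-0.53, -0.468, 0.53, -0.468]
force: [-0.6, -0.0, 0.2]
finger_gap: 0.524
```

{"fn": "carry_out", "kwargs": {
  "commands": [
    [[0,0,0,0,0,0,38],[0,0,0,0,0,0,30],[0,0,0,0,0,0,22],[0,0,0,0,0,0,16],[0,0,0,0,0,0,16]]
  ],
  "force": 50
}}

```text
t: 3.75
tcp_pos: [0.4802, -0.0414, 0.0096]
tool_rot: [0.53, 0.468, -0.53, 0.469]
force: [-0.8, -0.6, 6.0]
finger_gap: 0.236
```

{"fn": "carry_out", "kwargs": {
  "commands": [
    [[0,0,0,0,0,0,10],[-0.2,0,0,0,0,0,10],[-0.5,0,0,0,0,0,10],[-1.0,0,0,0,0,0,10],[-1.6,0,0,0,0,0,10]]
  ]
}}

```text
t: 4.25
tcp_pos: [0.4796, -0.0412, 0.0495]
tool_rot: [-0.53, -0.469, 0.53, -0.468]
force: [-0.0, 0.3, -2.6]
finger_gap: 0.236
```

```bash
python3 - <<'E'
from h import *
rel([.558,.297,.16],tool(-14))
s=snap('scene','s3');im=s['image'][:,:,::-1];cv2.imwrite('pics/s3c.png',cv2.resize(im[150:240,270:390],None,fx=6,fy=6))
E
```

```text
t 4.25 p [ 0.4796 -0.0412  0.0495] q [-0.32  0.66  1.93 -0.    0.55 -0.2 ] gap 0.23558319932147267 F [-0.   0.3 -2.6]
shift u [ -4.42   1.45 -13.81] rot u [ 1.39 -0.    0.01]
```

View pics/s3c.png

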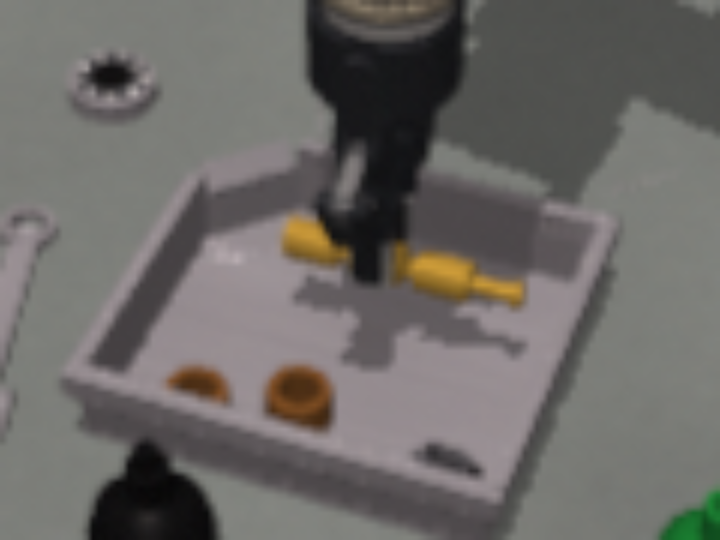

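The plunger is held level at (376,257), clear of the tote floor.

{"fn": "carry_out", "kwargs": {
  "commands": [
    [[-1.2,0,0,0,0,0,10],[-2.6,0,0,0,0,0,10],[-4.0,0.1,-1.2,0.1,0,0,10],[-4.4,0.3,-2.8,0.3,0,0,10],[-4.4,0.5,-4.4,0.5,0,0,10]]
  ]
}}

```text
t: 4.8
tcp_pos: [0.5075, 0.067, 0.1617]
tool_rot: [0.542, 0.454, -0.539, 0.457]
force: [1.2, 0.3, -3.1]
finger_gap: 0.237
```

```bash
python3 - <<'E'
from h import *
rel([.558,.297,.16],tool(-14))
s=load('s3');k=lambda x,y:(270+(x+.5)/6-.5,150+(y+.5)/6-.5)
for z in(.054,.057):print(onz(s,*k(310,240),z),onz(s,*k(442,275),z))
E
```

```text
t 4.8 p [0.5075 0.067  0.1617] q [-0.09  0.48  1.79 -0.    0.87  0.08] gap 0.2367137245386094 F [ 1.2  0.3 -3.1]
shift u [ 0.07  0.44 -9.41] rot u [ 0.86 -0.01 -0.07]
[ 0.47593281 -0.07943977  0.054     ] [ 0.48531453 -0.00724924  0.054     ]
[ 0.47895653 -0.07870906  0.057     ] [ 0.48830445 -0.00677871  0.057     ]
```

{"fn": "carry_out", "kwargs": {
  "commands": [
    [[0,0.1,-1.6,0.2,0,0,10],[0,0.2,-3.2,0.4,0,0,10],[0,0.3,-4.8,0.6,0,0,10],[0,0.4,-6.2,0.8,0,0,10],[0,0.4,-7.4,0.9,0,0,10]]
  ]
}}

```text
t: 5.3
tcp_pos: [0.5464, 0.249, 0.159]
tool_rot: [0.557, 0.435, -0.557, 0.435]
force: [-0.5, 0.1, -2.8]
finger_gap: 0.233
```

{"fn": "carry_out", "kwargs": {
  "commands": [
    [[0,0,-0.6,0,0,0,10],[0,0,-1.0,0,0,0,10],[0,0,-1.0,0,0,0,10],[0,0,-1.0,0,0,0,10],[0,0,-1.0,0,0,0,10]]
  ]
}}

```text
t: 5.8
tcp_pos: [0.5523, 0.2699, 0.1587]
tool_rot: [-0.557, -0.435, 0.558, -0.435]
force: [-0.3, 0.5, -2.4]
finger_gap: 0.232
```

```bash
python3 - <<'E'
from h import *
rel([.558,.298,.08],tool(-14))
s=snap('scene','s4');im=s['image'][:,:,::-1];cv2.imwrite('pics/s4c.png',cv2.resize(im[165:285,370:490],None,fx=5,fy=5))
s=snap('top','t4');im=s['image'][:,:,::-1];cv2.imwrite('pics/t4c.png',cv2.resize(im[130:260,120:250],None,fx=4,fy=4))
E
```

```text
t 5.8 p [0.5523 0.2699 0.1587] q [ 0.27  0.6   1.53 -0.    1.02  0.52] gap 0.23176343320466378 F [-0.3  0.5 -2.4]
shift u [ 3.15 -0.05 -1.15] rot u [-0.03  0.01  0.01]
```

View pics/s4c.png

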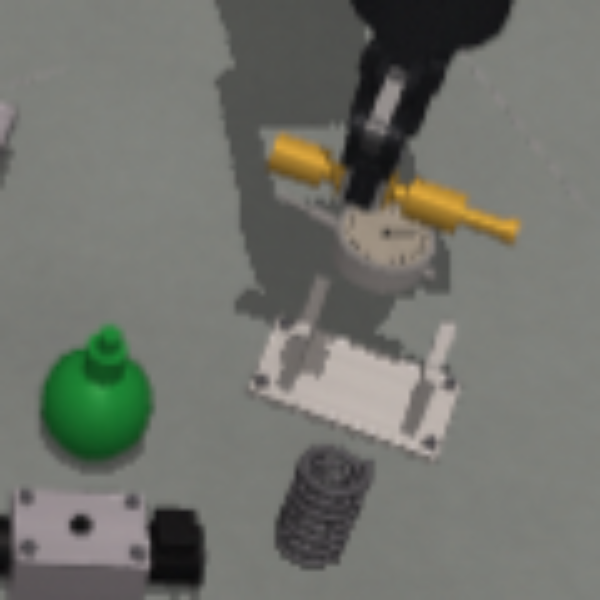

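View pics/t4c.png

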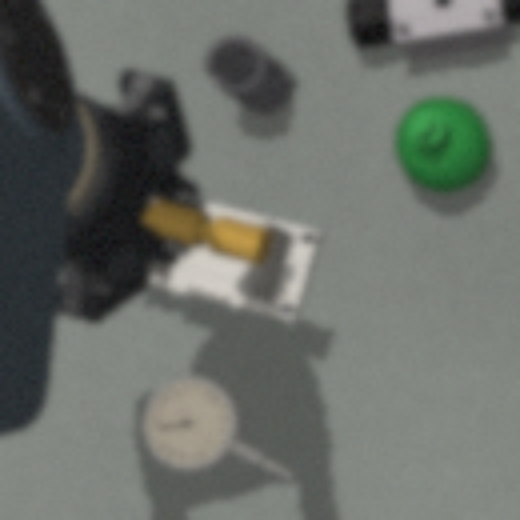

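The scene crop shows the plunger still held level. The top crop shows it in line with the rest, still about 29 mm short along the groove. I'll complete that and then lower.

{"fn": "carry_out", "kwargs": {
  "commands": [
    [[0,0,-0.6,0,0,0,10],[0,0,-1.2,0,0,0,10],[0.8,0,-1.2,0,0,0,10],[1.8,0,-1.2,0,0,0,10],[2.8,0,-1.2,0,0,0,10]]
  ]
}}

```text
t: 6.4
tcp_pos: [0.5607, 0.3022, 0.0885]
tool_rot: [0.558, 0.435, -0.556, 0.436]
force: [0.1, -0.2, -2.1]
finger_gap: 0.23
```

{"fn": "carry_out", "kwargs": {
  "commands": [
    [[0.1,0,0,0,0,0,10],[0.1,0,0,0,0,0,10],[0.1,0,0,0,0,0,10],[0.1,0,0,0,0,0,10],[0.1,0,0,0,0,0,10]]
  ]
}}

```text
t: 6.9
tcp_pos: [0.5607, 0.3008, 0.0877]
tool_rot: [0.558, 0.435, -0.557, 0.435]
force: [0.9, 0.9, -2.6]
finger_gap: 0.233
```

```bash
python3 - <<'E'
from h import *
rel([.558,.298,.056],tool(-14))
s=snap('scene','s5');im=s['image'][:,:,::-1];cv2.imwrite('pics/s5c.png',cv2.resize(im[185:275,390:490],None,fx=6,fy=6))
s=snap('top','t5');im=s['image'][:,:,::-1];cv2.imwrite('pics/t5c.png',cv2.resize(im[150:240,130:230],None,fx=6,fy=6))
E
```

```text
t 6.9 p [0.5607 0.3008 0.0877] q [0.32 0.72 1.52 0.   0.9  0.56] gap 0.23271625139062652 F [ 0.9  0.9 -2.6]
shift u [ 1.27 -0.08  0.13] rot u [-0.01 -0.02 -0.02]
```

View pics/s5c.png

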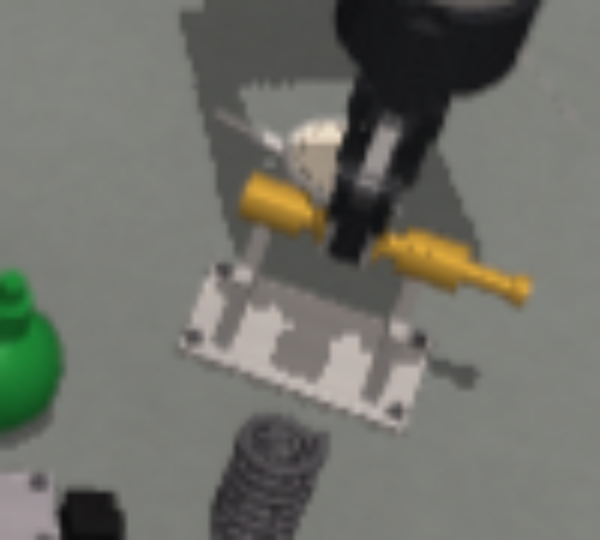

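View pics/t5c.png

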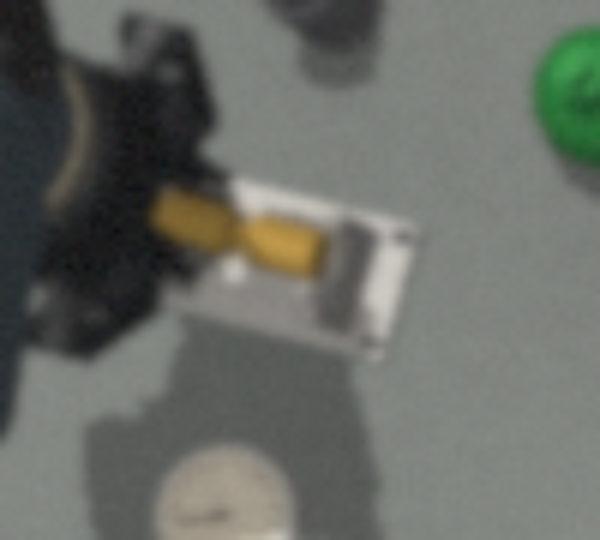

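The land and fork line up in both views: the lands straddle the forks at (262,235)/(405,290) in the scene crop. I'll lower gently.

{"fn": "carry_out", "kwargs": {
  "commands": [
    [[0.3,-0.1,0.1,0,0,0,10],[0.6,-0.1,0.1,0,0,0,10],[0.8,-0.1,0.1,0,0,0,10],[1.0,-0.1,0.1,0,0,0,10],[1.0,-0.1,0.1,0,0,0,10]]
  ]
}}

```text
t: 7.5
tcp_pos: [0.5561, 0.2983, 0.0601]
tool_rot: [-0.557, -0.435, 0.558, -0.435]
force: [-0.7, -0.1, -2.3]
finger_gap: 0.233
```

```bash
python3 - <<'E'
from h import *
rel([.558,.298,.056],tool(-14))
s=snap('scene','s6');im=s['image'][:,:,::-1];cv2.imwrite('pics/s6c.png',cv2.resize(im[185:275,390:490],None,fx=6,fy=6))
E
```

```text
t 7.5 p [0.5561 0.2983 0.0601] q [0.32 0.76 1.54 0.   0.85 0.56] gap 0.2333737644942828 F [-0.7 -0.1 -2.3]
shift u [ 0.16  0.08 -0.01] rot u [-0.01  0.01  0.02]
```

View pics/s6c.png

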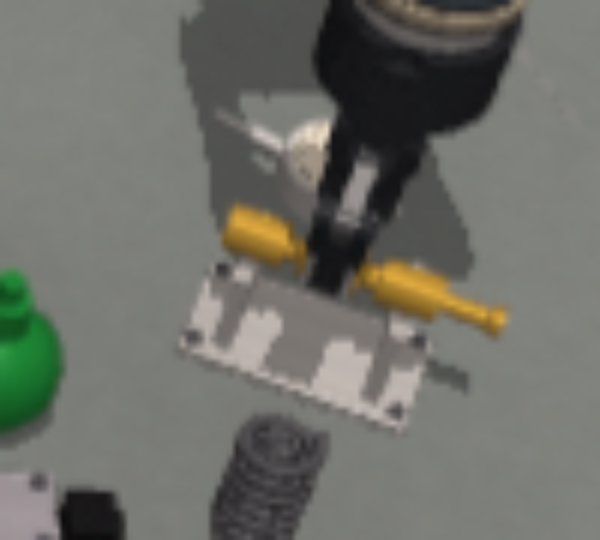

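{"fn": "carry_out", "kwargs": {
  "commands": [
    [[0.05,0.08,0,0,0,0,10],[0.1,0.08,0,0,0,0,10],[0.15,0.08,0,0,0,0,10],[0.2,0.08,0,0,0,0,10],[0.2,0.08,0,0,0,0,10]]
  ]
}}

```text
t: 8.05
tcp_pos: [0.5589, 0.2982, 0.0571]
tool_rot: [0.558, 0.435, -0.557, 0.435]
force: [-1.1, -0.3, 3.0]
finger_gap: 0.233
```

{"fn": "carry_out", "kwargs": {
  "commands": [
    [[0.03,0,0,0,0,0,10],[0.05,0,0,0,0,0,10],[0.05,0,0,0,0,0,10],[0.05,0,0,0,0,0,10],[0.05,0,0,0,0,0,10]]
  ]
}}

```text
t: 8.55
tcp_pos: [0.5589, 0.2982, 0.0569]
tool_rot: [0.558, 0.435, -0.557, 0.435]
force: [-3.4, -1.2, 9.0]
finger_gap: 0.232
```

Firm contact at the expected height. I'll open slowly.

{"fn": "carry_out", "kwargs": {
  "commands": [
    [[0,0,0,0,0,0,21],[0,0,0,0,0,0,23],[0,0,0,0,0,0,26],[0,0,0,0,0,0,32],[0,0,0,0,0,0,40]]
  ]
}}

```text
t: 9.05
tcp_pos: [0.559, 0.2981, 0.0549]
tool_rot: [0.558, 0.435, -0.557, 0.435]
force: [-0.1, -0.6, 0.1]
finger_gap: 0.467
```

{"fn": "carry_out", "kwargs": {
  "commands": [
    [[0,0,0,0,0,0,44],[-0.2,0,0,0,0,0,44],[-0.8,0,0,0,0,0,44],[-1.6,0,0,0,0,0,44],[-2.6,0,0,0,0,0,44]]
  ]
}}

```text
t: 9.55
tcp_pos: [0.5584, 0.298, 0.1211]
tool_rot: [-0.557, -0.435, 0.558, -0.435]
force: [0.2, -0.2, -0.6]
finger_gap: 0.518
```

{"fn": "carry_out", "kwargs": {
  "commands": [
    [[-0.8,0,0.8,0,0,0,44],[-1.6,0,2.2,0,0,0,44],[-2.0,0,3.8,0,0,0,44],[-2.0,0,5.4,0,0,0,44],[-2.0,0,6.5,0,0,0,44]]
  ]
}}

```text
t: 10.05
tcp_pos: [0.519, 0.1386, 0.172]
tool_rot: [0.558, 0.434, -0.557, 0.436]
force: [0.8, -0.7, -0.4]
finger_gap: 0.511
```

```bash
python3 - <<'E'
from h import *
rel([.59,.03,.15],tool(-7))
s=snap('scene','s7');im=s['image'][:,:,::-1];cv2.imwrite('pics/s7c.png',cv2.resize(im[185:275,390:490],None,fx=6,fy=6))
s=snap('top','t7');im=s['image'][:,:,::-1];cv2.imwrite('pics/t7c.png',im)
E
```

```text
t 10.05 p [0.519  0.1386 0.172 ] q [ 0.05  0.49  1.71 -0.    0.93  0.3 ] gap 0.5111741479122014 F [ 0.8 -0.7 -0.4]
shift u [0.89 3.81 3.52] rot u [-1.42 -0.   -0.03]
```

View pics/s7c.png

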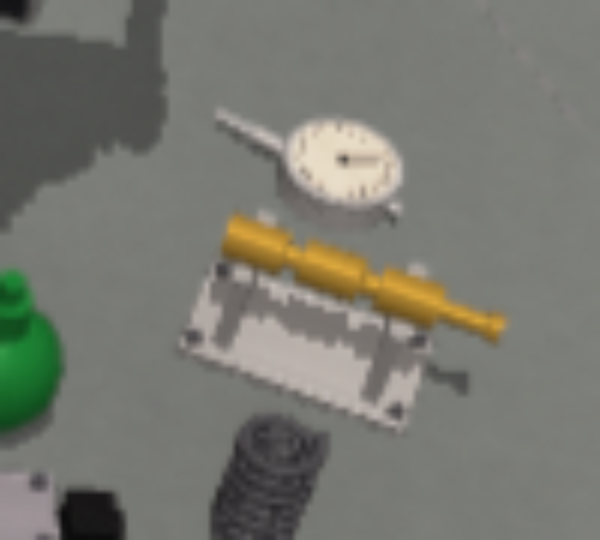

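View pics/t7c.png

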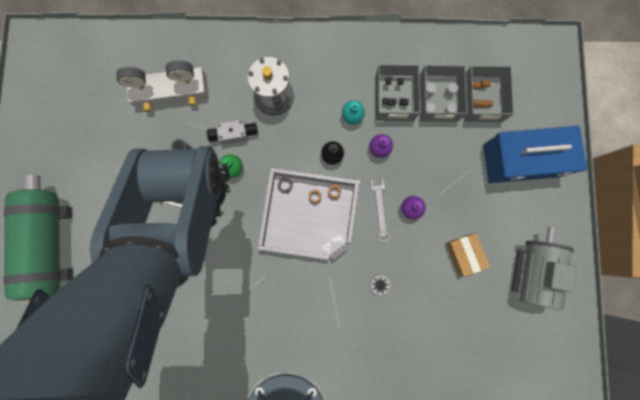

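The plunger lies in both forks, with its outer lands on the fork tops at (265,240) and (410,290). The top view shows the tote unchanged. Next I'll check the seat and the flyball clearance, and work out the approach to the rim.

```bash
python3 - <<'E'
from h import *
s=load('s7');k=lambda x,y:(390+(x+.5)/6-.5,185+(y+.5)/6-.5)
print('mid',onz(s,*k(332,268),.062)[:2],'lands',onz(s,*k(262,243),.062)[:2],onz(s,*k(408,293),.062)[:2])
t=load('t7');print('ball',onz(t,332,153,.035)[:2],'green',onz(t,231,166,.035)[:2])
print('pluger expect',proj(s,(.558,.297,.06)))
k=lambda x,y:(250+(x+.5)/6-.5,160+(y+.5)/6-.5)
rel([.611,.013,.12],tool(-7.4))
p=np.array([.5015,-.0535]);a=np.deg2rad(-7.4);Rz=np.array([[np.cos(a),-np.sin(a)],[np.sin(a),np.cos(a)]])
im=t['image'][:,:,::-1].copy()
for q,z in(((105,115),.05),((105,-115),.05),((-105,115),.05),((100,80),.05),((-75,-85),.003)):
    w=p+Rz@(np.array(q)/1000);u=proj(t,(*w,z));print(q,w,u);cv2.circle(im,tuple((u).round().astype(int)),1,(0,0,255),-1)
cv2.imwrite('pics/t7d.png',cv2.resize(im[155:275,250:370],None,fx=5,fy=5))
E
```

```text
mid [0.55906707 0.29778304] lands [0.55099421 0.26551273] [0.56632497 0.33206257]
ball [ 0.66355345 -0.11022121] green [0.62615092 0.15071913]
pluger expect [444.47081823 229.37596514]
t 10.15 p [0.5186 0.1377 0.1715] q [ 0.05  0.49  1.72 -0.    0.93  0.3 ] gap 0.5140996783170028 F [-0.3  0.4  0.1]
shift u [2.06 4.81 3.92] rot u [-1.37  0.01 -0.01]
(105, 115) [0.62043697 0.04701865] [270.37106448 167.38987588]
(105, -115) [ 0.59081398 -0.18106572] [359.96255867 179.87241507]
(-105, 115) [0.41218602 0.07406572] [257.38603105 249.59231348]
(100, 80) [0.61097076 0.01295413] [283.67120548 171.19492967]
(-75, -85) [ 0.41617704 -0.12813238] [337.75937638 248.99339914]
```

View pics/t7d.png

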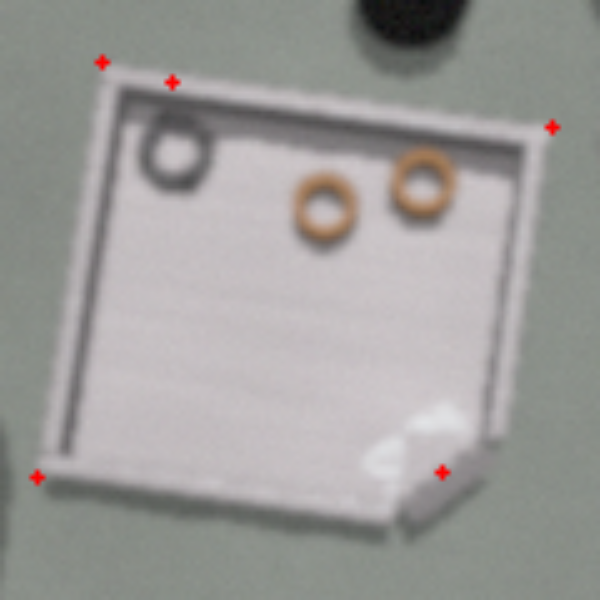

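Seat check: the plunger's middle is at (0.559,0.298), within about 1 mm of the seat, at 77°. The tote corners match the model to within 1 px, and the rim point is at about (0.609,0.013).

{"fn": "carry_out", "kwargs": {
  "commands": [
    [[0,1.0,0.8,-0.3,0,0,40],[0,2.0,1.6,-0.6,0,0,40],[0,3.0,2.4,-0.9,0,0,40],[0.6,4.0,3.2,-1.2,0,0,40],[1.2,4.7,3.9,-1.4,0,0,40]]
  ]
}}

```text
t: 10.65
tcp_pos: [0.6126, 0.0166, 0.1414]
tool_rot: [0.531, 0.467, -0.528, 0.47]
force: [-0.4, 0.2, 0.5]
finger_gap: 0.465
```

{"fn": "carry_out", "kwargs": {
  "commands": [
    [[0.5,0,0,0,0,0,40],[0.9,0,0,0,0,0,40],[0.9,0,0,0,0,0,40],[0.9,0,0,0,0,0,40],[0.9,0,0,0,0,0,40]]
  ]
}}

```text
t: 11.15
tcp_pos: [0.6097, 0.0184, 0.1184]
tool_rot: [0.53, 0.468, -0.529, 0.469]
force: [-0.2, -0.2, -0.5]
finger_gap: 0.47
```

```bash
python3 - <<'E'
from h import *
rel([.609,.013,.075],tool(-7.4))
s=snap('scene','s8');im=s['image'][:,:,::-1];cv2.imwrite('pics/s8c.png',cv2.resize(im[150:260,280:400],None,fx=5,fy=5))
E
```

```text
t 11.15 p [0.6097 0.0184 0.1184] q [-0.15  0.65  1.57  0.    0.92 -0.03] gap 0.47002625115998925 F [-0.2 -0.2 -0.5]
shift u [ 1.73 -0.    0.22] rot u [ 0.08 -0.   -0.01]
```

View pics/s8c.png

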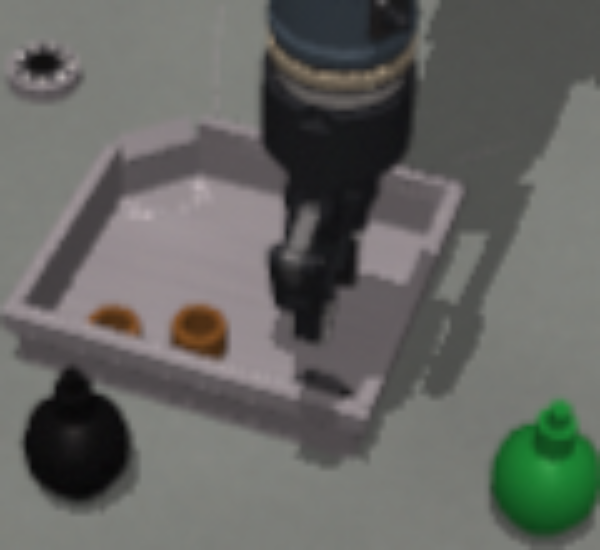

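The scene crop shows the open gripper at (305,320) above the far wall, near the nut at (330,385). I'll go down in two stages.

{"fn": "carry_out", "kwargs": {
  "commands": [
    [[0.6,0,0.2,0.1,0,0,40],[1.2,0,0.2,0.1,0,0,40],[1.8,0,0.2,0.1,0,0,40],[2.3,0,0.2,0.1,0,0,40],[2.3,0,0.2,0.1,0,0,40]]
  ]
}}

```text
t: 11.7
tcp_pos: [0.6072, 0.0128, 0.0576]
tool_rot: [-0.531, -0.467, 0.533, -0.465]
force: [0.0, -0.5, 0.5]
finger_gap: 0.469
```

```bash
python3 - <<'E'
from h import *
rel([.609,.013,.024],tool(-7.4))
s=snap('scene','s9');im=s['image'][:,:,::-1];cv2.imwrite('pics/s9c.png',cv2.resize(im[190:260,310:380],None,fx=8,fy=8))
E
```

```text
t 11.7 p [0.6072 0.0128 0.0576] q [-0.16  0.74  1.6   0.    0.81 -0.03] gap 0.46894843718089274 F [ 0.  -0.5  0.5]
shift u [ 1.34  0.08 -0.02] rot u [-0.03 -0.    0.06]
```

View pics/s9c.png

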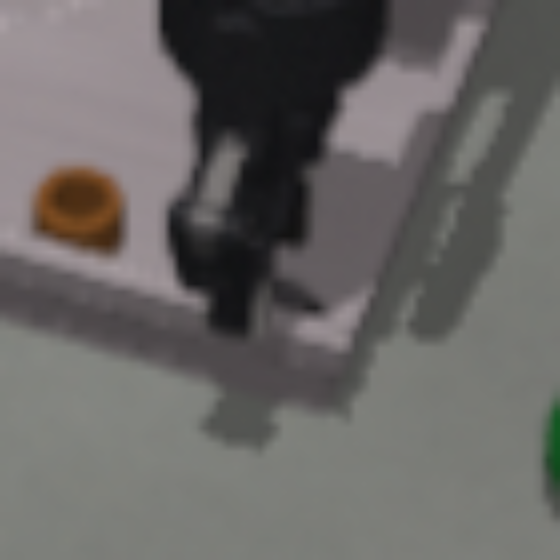

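The outer finger at (235,315) stands in front of the rim, on its outside. I'll lower and then close.

{"fn": "carry_out", "kwargs": {
  "commands": [
    [[0.4,0.1,0,0,0,0,40],[0.8,0.1,0,0,0,0,40],[1.1,0.1,0,0,0,0,40],[1.3,0.1,0,0,0,0,40],[1.3,0.1,0,0,0,0,40]]
  ]
}}

```text
t: 12.25
tcp_pos: [0.6108, 0.0122, 0.0265]
tool_rot: [-0.531, -0.466, 0.532, -0.465]
force: [0.7, 0.2, 0.7]
finger_gap: 0.468
```

```bash
python3 - <<'E'
from h import *
rel([.609,.013,.024],tool(-7.4))
s=snap('scene','s10');im=s['image'][:,:,::-1];cv2.imwrite('pics/s10c.png',cv2.resize(im[190:260,310:380],None,fx=8,fy=8))
E
```

```text
t 12.25 p [0.6108 0.0122 0.0265] q [-0.16  0.79  1.6  -0.    0.75 -0.03] gap 0.4676610727211385 F [0.7 0.2 0.7]
shift u [ 0.1  -0.07 -0.02] rot u [-0.03 -0.    0.02]
```

View pics/s10c.png

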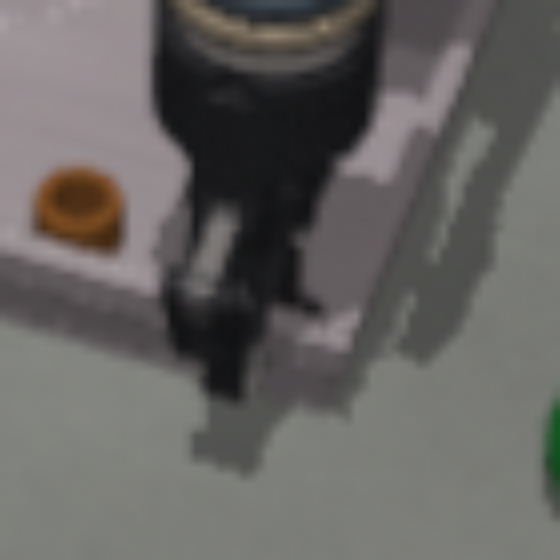

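The fingers straddle the rim, with the outer one at (225,375) in front of the wall. I'll close.

{"fn": "carry_out", "kwargs": {
  "commands": [
    [[0,0,0,0,0,0,32],[0,0,0,0,0,0,24],[0,0,0,0,0,0,16],[0,0,0,0,0,0,10],[0,0,0,0,0,0,4]]
  ],
  "force": 80
}}

```text
t: 12.8
tcp_pos: [0.6121, 0.012, 0.0282]
tool_rot: [0.532, 0.466, -0.532, 0.466]
force: [-0.6, 1.0, 3.4]
finger_gap: 0.102
```

{"fn": "carry_out", "kwargs": {
  "commands": [
    [[0,0,0,0,0,0,0],[0,0,0,0,0,0,0],[0,0,0,0,0,0,0],[0,0,0,0,0,0,0],[0,0,0,0,0,0,0]]
  ]
}}

```text
t: 13.3
tcp_pos: [0.6121, 0.012, 0.0282]
tool_rot: [0.532, 0.466, -0.532, 0.466]
force: [0.4, 0.3, 5.6]
finger_gap: 0.099
```

The gap is about 8.5 mm against the 10 mm rim, so the tote is gripped. Next I'll work out the tipping arc about the heel edge.

```bash
cat > tip.py <<'E'
from h import *
import sys
h0=np.array([.4139,-.1299,0]);a=np.deg2rad(-7.5)
d=np.array([np.cos(a+np.pi*5/4),np.sin(a+np.pi*5/4),0])   # towards clipped corner
e=np.cross([0,0,1],d)   # rotates z towards d
def tip(th0,steps):
    st=manip.sense();Q=R.from_quat(st['tool_rot']).as_matrix();p=np.array(st['tcp_pos'])
    print(st['t'],p.round(4),'F',st['force'].round(1),'T',st['ft_torque'].round(2),'q',st['q'].round(2),'gap',round(st['finger_gap'],3))
    for s in steps:
        T=R.from_rotvec(e*np.deg2rad(s));dp=Q.T@(h0+T.apply(p-h0)-p)/.025
        print(s,dp.round(2),(Q.T@e*s/5).round(2),(h0+T.apply(p-h0)).round(3))
if __name__=='__main__': tip(0,[float(x) for x in sys.argv[1:]])
E
python3 tip.py 1 2 3 4 5 15 30
```

```text
13.3 [0.6121 0.012  0.0282] F [0.4 0.3 5.6] T [-0.05 -0.17 -0.02] q [-0.16  0.79  1.6   0.    0.75 -0.03] gap 0.099
1.0 [-0.17 -0.01  0.01] [0.   0.14 0.14] [0.612 0.012 0.032]
2.0 [-0.34 -0.03  0.03] [0.   0.28 0.28] [0.611 0.011 0.037]
3.0 [-0.51 -0.05  0.05] [0.   0.42 0.42] [0.611 0.011 0.041]
4.0 [-0.68 -0.07  0.07] [0.   0.57 0.57] [0.61  0.01  0.045]
5.0 [-0.85 -0.09  0.1 ] [0.   0.71 0.71] [0.609 0.01  0.049]
15.0 [-2.48 -0.44  0.44] [0.   2.12 2.12] [0.6   0.002 0.09 ]
30.0 [-4.72 -1.31  1.32] [0.01 4.25 4.24] [ 0.575 -0.016  0.146]
```

{"fn": "carry_out", "kwargs": {
  "commands": [
    [[-0.17,0,0,0,0.14,0.14,0],[-0.34,0,0,0,0.28,0.28,0],[-0.5,-0.05,0.05,0,0.4,0.4,0],[-0.7,-0.07,0.07,0,0.57,0.57,0],[-0.85,-0.1,0.1,0,0.7,0.7,0]]
  ],
  "force": 100
}}

```text
t: 13.8
tcp_pos: [0.608, 0.0098, 0.0489]
tool_rot: [0.562, 0.464, -0.501, 0.467]
force: [1.3, 1.1, -5.0]
finger_gap: 0.092
```

```bash
python3 tip.py 1 2 3 4 5 10 25; python3 -c "
from h import *
s=snap('scene','s11');im=s['image'][:,:,::-1];cv2.imwrite('pics/s11c.png',cv2.resize(im[130:260,250:400],None,fx=5,fy=4))"
```

```text
13.8 [0.608  0.0098 0.0489] F [ 1.3  1.1 -5. ] T [ 0.05 -0.22  0.05] q [-0.2   0.74  1.66  0.1   0.69 -0.15] gap 0.092
1.0 [-0.17 -0.01  0.01] [-0.    0.14  0.14] [0.607 0.009 0.053]
2.0 [-0.34 -0.03  0.03] [-0.    0.28  0.28] [0.607 0.009 0.057]
3.0 [-0.51 -0.05  0.05] [-0.    0.42  0.42] [0.606 0.008 0.061]
4.0 [-0.67 -0.07  0.07] [-0.    0.57  0.56] [0.605 0.007 0.065]
5.0 [-0.84 -0.09  0.09] [-0.    0.71  0.71] [0.604 0.007 0.07 ]
10.0 [-1.67 -0.24  0.24] [-0.    1.42  1.41] [0.598 0.002 0.09 ]
25.0 [-3.99 -0.98  0.97] [-0.    3.54  3.53] [ 0.574 -0.016  0.145]
```

View pics/s11c.png

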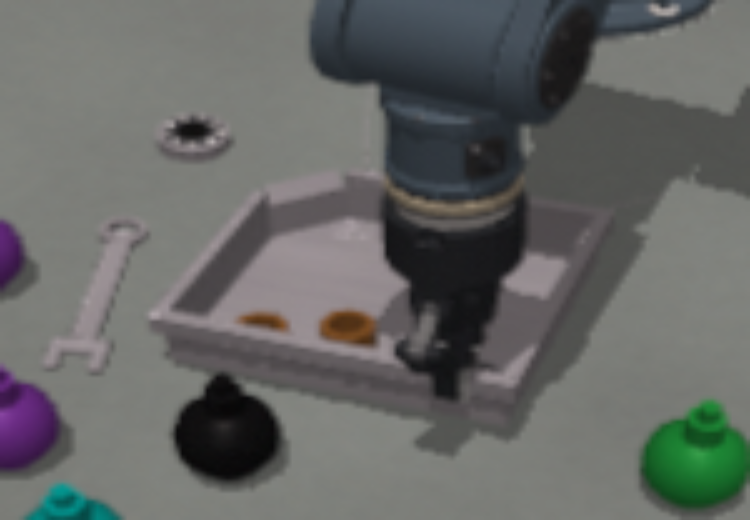

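The tote is lifting evenly, with its far edge off the shelf and its shadow widening at (560,330). The lift force is about 5 N. I'll keep tipping.

{"fn": "carry_out", "kwargs": {
  "commands": [
    [[-0.17,0,0,0,0.14,0.14,0],[-0.34,0,0,0,0.28,0.28,0],[-0.5,-0.05,0.05,0,0.42,0.42,0],[-0.67,-0.07,0.07,0,0.57,0.57,0],[-0.84,-0.1,0.1,0,0.7,0.7,0]]
  ]
}}

```text
t: 14.35
tcp_pos: [0.6044, 0.0067, 0.0699]
tool_rot: [0.592, 0.46, -0.468, 0.468]
force: [0.1, 0.7, -6.0]
finger_gap: 0.094
```

```bash
python3 tip.py 1 2 3 4 5 20
```

```text
14.35 [0.6044 0.0067 0.0699] F [ 0.1  0.7 -6. ] T [ 0.08 -0.13 -0.02] q [-0.24  0.69  1.71  0.23  0.64 -0.29] gap 0.094
1.0 [-0.17 -0.01  0.01] [0.   0.14 0.14] [0.603 0.006 0.074]
2.0 [-0.34 -0.03  0.03] [0.   0.28 0.28] [0.602 0.005 0.078]
3.0 [-0.51 -0.05  0.05] [0.   0.42 0.42] [0.601 0.004 0.082]
4.0 [-0.68 -0.07  0.07] [0.   0.57 0.56] [0.6   0.003 0.086]
5.0 [-0.84 -0.1   0.1 ] [0.   0.71 0.71] [0.599 0.002 0.09 ]
20.0 [-3.26 -0.68  0.69] [0.   2.83 2.82] [ 0.574 -0.016  0.146]
```

Now at about 10°, where the parts start sliding. I'll do another 5° more slowly and then look.

{"fn": "carry_out", "kwargs": {
  "commands": [
    [[-0.17,0,0,0,0.14,0.14,0],[-0.34,0,0,0,0.28,0.28,0],[-0.5,-0.05,0.05,0,0.42,0.42,0],[-0.67,-0.07,0.07,0,0.57,0.57,0],[-0.84,-0.1,0.1,0,0.7,0.7,0]]
  ]
}}

```text
t: 14.85
tcp_pos: [0.5987, 0.0023, 0.0899]
tool_rot: [0.619, 0.456, -0.436, 0.468]
force: [0.2, 0.9, -5.0]
finger_gap: 0.093
```

{"fn": "carry_out", "kwargs": {
  "commands": [
    [[0,0,0,0,0,0,0],[0,0,0,0,0,0,0],[0,0,0,0,0,0,0],[0,0,0,0,0,0,0],[0,0,0,0,0,0,0]]
  ]
}}

```text
t: 15.35
tcp_pos: [0.5986, 0.0025, 0.0893]
tool_rot: [0.618, 0.456, -0.436, 0.468]
force: [-1.6, -0.5, -5.7]
finger_gap: 0.09
```

```bash
python3 tip.py 1 2 3 4 5 15; python3 -c "
from h import *
s=snap('scene','s12');im=s['image'][:,:,::-1];cv2.imwrite('pics/s12c.png',cv2.resize(im[130:260,250:400],None,fx=5,fy=4))
s=snap('top','t12');im=s['image'][:,:,::-1];cv2.imwrite('pics/t12c.png',cv2.resize(im[150:300,240:400],None,fx=4,fy=4))"
```

```text
15.35 [0.5986 0.0025 0.0893] F [-1.6 -0.5 -5.7] T [-0.13  0.15 -0.01] q [-0.29  0.64  1.77  0.37  0.61 -0.45] gap 0.09
1.0 [-0.17 -0.01  0.01] [-0.    0.14  0.14] [0.597 0.001 0.093]
2.0 [-0.34 -0.03  0.03] [-0.    0.28  0.28] [0.596 0.    0.097]
3.0 [-0.51 -0.05  0.05] [-0.    0.42  0.42] [ 0.595 -0.001  0.101]
4.0 [-0.67 -0.07  0.07] [-0.    0.57  0.57] [ 0.593 -0.002  0.105]
5.0 [-0.84 -0.1   0.1 ] [-0.    0.71  0.71] [ 0.592 -0.003  0.109]
15.0 [-2.47 -0.44  0.44] [-0.    2.12  2.12] [ 0.574 -0.016  0.145]
```

View pics/s12c.png

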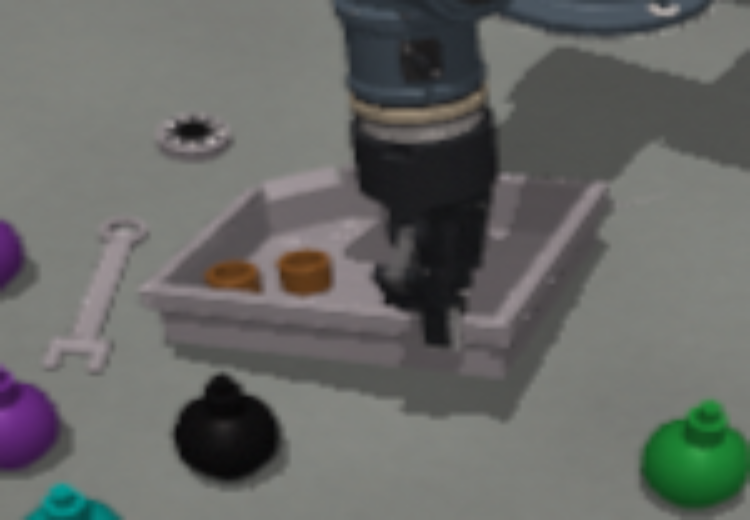

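View pics/t12c.png

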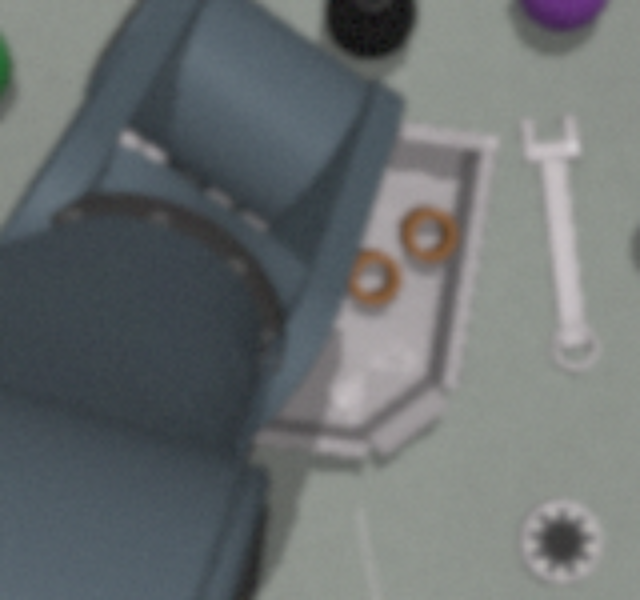

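The tote is tipped about 15°. The bushings are sliding towards the corner, at (372,278) and (428,235) in the top crop. Nothing has spilt and the clipped heel is on the shelf. I'll continue.

{"fn": "carry_out", "kwargs": {
  "commands": [
    [[-0.17,0,0,0,0.14,0.14,0],[-0.34,0,0,0,0.28,0.28,0],[-0.5,-0.05,0.05,0,0.42,0.42,0],[-0.67,-0.07,0.07,0,0.57,0.57,0],[-0.84,-0.1,0.1,0,0.7,0.7,0]]
  ]
}}

```text
t: 15.95
tcp_pos: [0.5925, -0.0031, 0.1095]
tool_rot: [0.646, 0.45, -0.402, 0.467]
force: [1.0, 0.7, -5.0]
finger_gap: 0.095
```

{"fn": "carry_out", "kwargs": {
  "commands": [
    [[0,0,0,0,0,0,0],[0,0,0,0,0,0,0],[0,0,0,0,0,0,0],[0,0,0,0,0,0,0],[0,0,0,0,0,0,0]]
  ]
}}

```text
t: 16.45
tcp_pos: [0.5923, -0.0029, 0.109]
tool_rot: [0.645, 0.451, -0.402, 0.467]
force: [1.6, -0.0, -3.8]
finger_gap: 0.095
```

```bash
python3 tip.py 1 2 3 4 5 10
```

```text
16.45 [ 0.5923 -0.0029  0.109 ] F [ 1.6 -0.  -3.8] T [ 0.14 -0.17 -0.  ] q [-0.34  0.6   1.82  0.54  0.59 -0.64] gap 0.095
1.0 [-0.17 -0.01  0.02] [0.   0.14 0.14] [ 0.591 -0.004  0.113]
2.0 [-0.34 -0.03  0.03] [0.   0.28 0.28] [ 0.589 -0.005  0.117]
3.0 [-0.51 -0.05  0.05] [0.   0.42 0.42] [ 0.588 -0.007  0.12 ]
4.0 [-0.67 -0.07  0.07] [0.   0.57 0.57] [ 0.586 -0.008  0.124]
5.0 [-0.84 -0.1   0.1 ] [0.   0.71 0.71] [ 0.584 -0.009  0.128]
10.0 [-1.67 -0.24  0.24] [0.   1.41 1.41] [ 0.575 -0.016  0.145]
```

{"fn": "carry_out", "kwargs": {
  "commands": [
    [[-0.17,0,0,0,0.14,0.14,0],[-0.34,0,0,0,0.28,0.28,0],[-0.5,-0.05,0.05,0,0.42,0.42,0],[-0.67,-0.07,0.07,0,0.57,0.57,0],[-0.84,-0.1,0.1,0,0.7,0.7,0]]
  ]
}}

```text
t: 16.95
tcp_pos: [0.5837, -0.0094, 0.1277]
tool_rot: [0.671, 0.445, -0.368, 0.465]
force: [1.4, 1.3, -3.5]
finger_gap: 0.094
```

{"fn": "carry_out", "kwargs": {
  "commands": [
    [[0,0,0,0,0,0,0],[0,0,0,0,0,0,0],[0,0,0,0,0,0,0],[0,0,0,0,0,0,0],[0,0,0,0,0,0,0]]
  ]
}}

```text
t: 17.45
tcp_pos: [0.5833, -0.0092, 0.1272]
tool_rot: [0.67, 0.445, -0.368, 0.465]
force: [0.2, -0.1, -4.3]
finger_gap: 0.09
```

```bash
python3 tip.py 1 2 3 4 5 ; python3 -c "
from h import *
s=snap('scene','s13');im=s['image'][:,:,::-1];cv2.imwrite('pics/s13c.png',cv2.resize(im[130:260,250:400],None,fx=5,fy=4))
s=snap('top','t13');im=s['image'][:,:,::-1];cv2.imwrite('pics/t13c.png',cv2.resize(im[150:300,240:400],None,fx=4,fy=4))"
```

```text
17.45 [ 0.5833 -0.0092  0.1272] F [ 0.2 -0.1 -4.3] T [-0.2   0.14  0.04] q [-0.4   0.57  1.88  0.71  0.59 -0.84] gap 0.09
1.0 [-0.17 -0.02  0.02] [0.   0.14 0.14] [ 0.582 -0.011  0.131]
2.0 [-0.34 -0.03  0.03] [0.   0.28 0.28] [ 0.58  -0.012  0.134]
3.0 [-0.51 -0.05  0.05] [0.   0.42 0.42] [ 0.578 -0.013  0.138]
4.0 [-0.67 -0.07  0.07] [0.   0.57 0.57] [ 0.576 -0.015  0.141]
5.0 [-0.84 -0.1   0.1 ] [0.   0.71 0.71] [ 0.574 -0.016  0.145]
```

View pics/s13c.png

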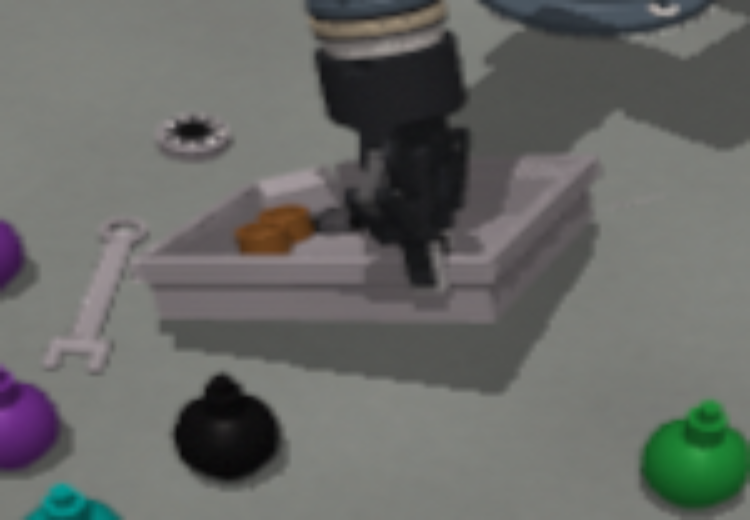

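View pics/t13c.png

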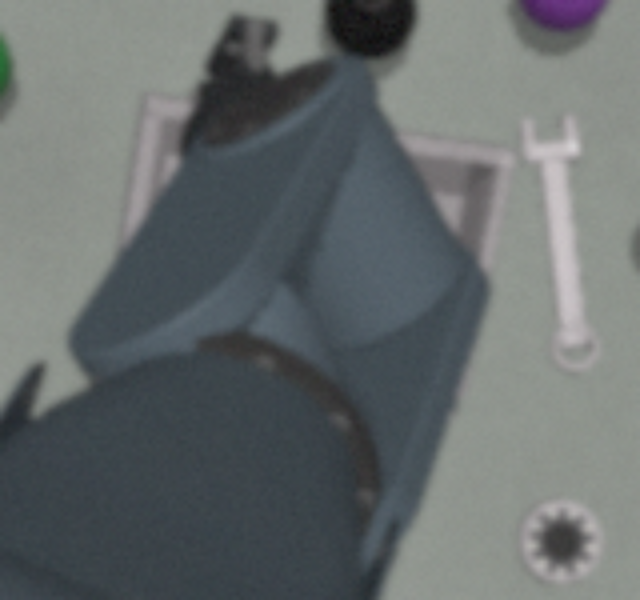

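At about 25° the bushings are together at (265,232) and the nut is sliding after them at (330,218). I'll go on to about 31° and let them settle.

{"fn": "carry_out", "kwargs": {
  "commands": [
    [[-0.17,0,0,0,0.14,0.14,0],[-0.34,0,0,0,0.28,0.28,0],[-0.5,-0.05,0.05,0,0.42,0.42,0],[-0.67,-0.07,0.07,0,0.57,0.57,0],[-0.84,-0.1,0.1,0,0.7,0.7,0]]
  ]
}}

```text
t: 18.05
tcp_pos: [0.5743, -0.0166, 0.1455]
tool_rot: [0.695, 0.438, -0.333, 0.462]
force: [1.9, 0.6, -4.0]
finger_gap: 0.094
```

{"fn": "carry_out", "kwargs": {
  "commands": [
    [[-0.1,0,0,0,0.1,0.1,0],[-0.2,0,0,0,0.2,0.2,0],[-0.2,0,0,0,0.2,0.2,0],[-0.2,0,0,0,0.2,0.2,0],[-0.2,0,0,0,0.2,0.2,0]]
  ]
}}

```text
t: 18.55
tcp_pos: [0.5719, -0.0181, 0.1492]
tool_rot: [0.701, 0.437, -0.323, 0.461]
force: [-0.4, -0.1, -3.6]
finger_gap: 0.095
```

{"fn": "carry_out", "kwargs": {
  "commands": [
    [[0,0,0,0,0,0,0],[0,0,0,0,0,0,0],[0,0,0,0,0,0,0],[0,0,0,0,0,0,0],[0,0,0,0,0,0,0]]
  ]
}}

```text
t: 19.05
tcp_pos: [0.5719, -0.0181, 0.1493]
tool_rot: [0.702, 0.436, -0.323, 0.461]
force: [-0.7, -0.3, -4.3]
finger_gap: 0.096
```

```bash
python3 tip.py 1 5 ; python3 -c "
from h import *
Q=R.from_quat(manip.sense()['tool_rot']).as_matrix();print('tilt',np.rad2deg(np.arccos(-Q[2,0])))
s=snap('scene','s14');im=s['image'][:,:,::-1];cv2.imwrite('pics/s14c.png',cv2.resize(im[130:240,270:380],None,fx=5,fy=5))"
```

```text
19.05 [ 0.5719 -0.0181  0.1493] F [-0.7 -0.3 -4.3] T [-0.33  0.26 -0.02] q [-0.48  0.53  1.94  0.92  0.63 -1.1 ] gap 0.096
1.0 [-0.17 -0.01  0.01] [0.   0.14 0.14] [ 0.57  -0.02   0.153]
5.0 [-0.84 -0.09  0.1 ] [0.   0.71 0.71] [ 0.561 -0.027  0.166]
tilt 31.09941347410967
```

View pics/s14c.png

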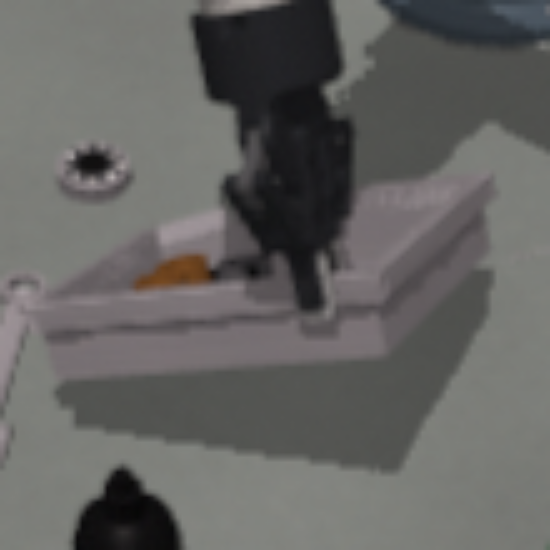

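```bash
cat > loc.py <<'E'
from h import *
from tip import e,h0
def totepose(deg,yaw=-7.5):
    T=R.from_rotvec(e*np.deg2rad(deg));c=np.array([.5015,-.0535,0]);Rz=R.from_euler('z',yaw,degrees=True)
    return (T*Rz).as_matrix(), h0+T.apply(c-h0)
def tote_pt(s,u,v,z,deg):   # ray to plane z in tote frame
    M,o=totepose(deg);c,d=ray(s,u,v);c=M.T@(c-o);d=M.T@d;return (c+d*(z-c[2])/d[2])*1000
E
python3 - <<'E'
from loc import *
s=load('s14');M,o=totepose(31);im=s['image'][:,:,::-1].copy()
im=cv2.resize(im[130:240,260:390],None,fx=6,fy=5,interpolation=cv2.INTER_CUBIC)
pr=lambda p:tuple((((proj(s,M@(np.array(p)/1000)+o)-[260,130]+.5)*[6,5])).astype(int))
def line(ps,c):
    for a,b in zip(ps[:-1],ps[1:]):cv2.line(im,pr(a),pr(b),c,1)
line([(105,-115,50),(105,115,50),(-105,115,50),(-105,-60,50)],(0,0,255))
line([(95,-105,3),(95,105,3),(-95,105,3),(-95,-65,3),(-55,-105,3),(95,-105,3)],(0,255,0))
for p in((-75,-85,3),):cv2.circle(im,pr(p),3,(255,0,0),-1)
cv2.imwrite('pics/s14d.png',im)
E
```

```text
(no output)
```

View pics/s14d.png

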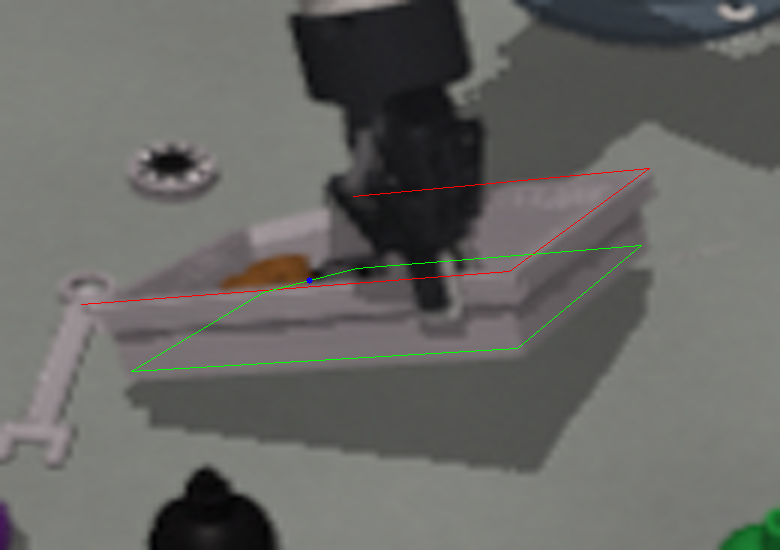

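```bash
python3 - <<'E'
from loc import *
s=load('s14');im=s['image'][:,:,::-1]
cv2.imwrite('pics/s14e.png',cv2.resize(im[165:200,290:335],None,fx=16,fy=16,interpolation=cv2.INTER_CUBIC))
E
```

```text
(no output)
```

View pics/s14e.png

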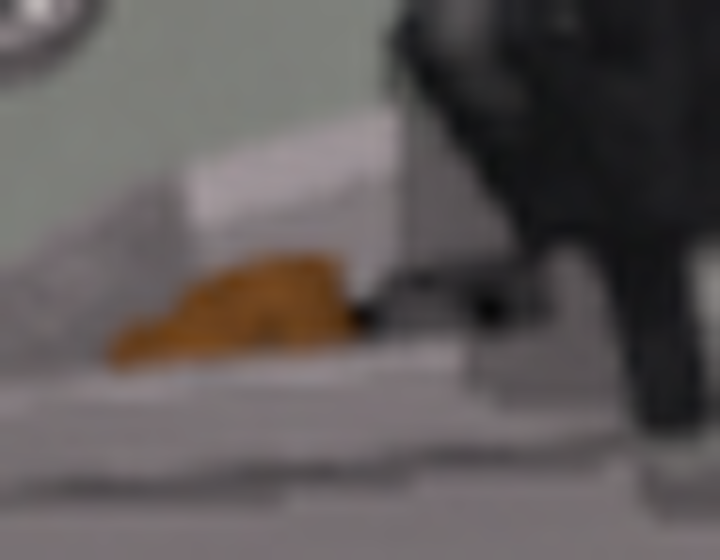

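```bash
python3 - <<'E'
from loc import *
s=load('s14');k=lambda x,y:(290+(x+.5)/16-.5,165+(y+.5)/16-.5)
lip=np.array([-75,-85,3])
for n,p,z in(('nut',(455,292),15),('b1',(270,275),27),('b2',(165,335),27)):
    for deg in(30,31):
        q=tote_pt(s,*k(*p),z,deg);print(n,deg,q.round(0),np.linalg.norm(q[:2]-lip[:2]).round(0))
for n,p,z in(('clipwall top L',(195,220),36),('clipwall top R',(398,175),36)):print(n,tote_pt(s,*k(*p),z,31))
E
```

```text
nut 30 [50571. 26444. 15000.] 57173.0
nut 31 [54207. 28438. 15000.] 61320.0
b1 30 [93134. 52272. 27000.] 106907.0
b1 31 [100143.  56362.  27000.] 115022.0
b2 30 [89961. 52797. 27000.] 104417.0
b2 31 [96616. 56851. 27000.] 112209.0
clipwall top L [139962.43385104  80657.21279129  36000.        ]
clipwall top R [142501.49097556  75697.25471774  36000.        ]
```

```bash
python3 - <<'E'
from loc import *
s=load('s14');k=lambda x,y:(290+(x+.5)/16-.5,165+(y+.5)/16-.5)
lip=np.array([-75,-85,3])
for n,p,z in(('nut',(455,292),15),('b1',(270,275),27),('b2',(165,335),27)):
    for deg in(30,31):
        q=tote_pt(s,*k(*p),z/1000,deg);print(n,deg,q.round(0),np.linalg.norm(q[:2]-lip[:2]).round(0))
for n,p,z in(('clipwall top L',(195,180),46),('clipwall top R',(398,120),46)):print(n,tote_pt(s,*k(*p),z/1000,31))
E
```

```text
nut 30 [-61. -50.  15.] 38.0
nut 31 [-58. -49.  15.] 40.0
b1 30 [-43. -82.  27.] 32.0
b1 31 [-41. -80.  27.] 34.0
b2 30 [ -7. -88.  27.] 68.0
b2 31 [ -3. -86.  27.] 72.0
clipwall top L [-50.93397271 -98.09364305  46.        ]
clipwall top R [-83.40190084 -66.12438646  46.        ]
```

With about 10 mm of bias, the parts fit their touching positions in the corner. Those give 28 mm for the nut, 27 mm for the first bushing and about 61 mm for the second bushing, all under 80 mm. I'll wait a moment and compare pictures for stillness.

{"fn": "carry_out", "kwargs": {
  "commands": [
    [[0,0,0,0,0,0,0],[0,0,0,0,0,0,0],[0,0,0,0,0,0,0],[0,0,0,0,0,0,0],[0,0,0,0,0,0,0]]
  ]
}}

```text
t: 19.6
tcp_pos: [0.5719, -0.0182, 0.1493]
tool_rot: [0.702, 0.436, -0.323, 0.461]
force: [-1.1, -0.8, -6.0]
finger_gap: 0.095
```

{"fn": "carry_out", "kwargs": {
  "commands": [
    [[0,0,0,0,0,0,0],[0,0,0,0,0,0,0],[0,0,0,0,0,0,0],[0,0,0,0,0,0,0],[0,0,0,0,0,0,0]]
  ]
}}

```text
t: 20.1
tcp_pos: [0.572, -0.0182, 0.1494]
tool_rot: [0.702, 0.436, -0.323, 0.461]
force: [-0.6, -0.0, -4.6]
finger_gap: 0.093
```

```bash
python3 - <<'E'
from loc import *
st=manip.sense();print(st['t'],st['tcp_pos'],st['force'],st['finger_gap'],st['qd'].round(4))
s=snap('scene','s15');im=s['image'][:,:,::-1]
a=load('s14')['image'];d=cv2.absdiff(a,s['image']).max(2);print('tote area diff',d[150:215,270:375].max(),d[150:215,270:375].mean())
o=load('scene0')['image'];d=cv2.GaussianBlur(cv2.absdiff(o,s['image']).max(2),(5,5),0)
for n,(x0,x1,y0,y1) in dict(ball=(282,308,222,252),gauge=(425,460,200,222),spring=(425,446,253,280),bearing=(278,300,155,172),wrench=(258,280,183,225),valve=(358,412,260,290),box=(205,235,150,182)).items():print(n,d[y0:y1,x0:x1].max())
cv2.imwrite('pics/s15c.png',cv2.resize(im[130:290,200:500],None,fx=2.6,fy=2.6))
# rim point height
M,oo=totepose(31);print('rim',M@np.array([.1,.08,.05])+oo)
E
```

```text
20.1 [ 0.57196614 -0.01815247  0.14936514] [-0.57655122 -0.04109205 -4.63896184] 0.09259150027984975 [ 0.0003 -0.001  -0.0005  0.0002  0.0001  0.0003]
tote area diff 20 1.0370695970695971
ball 58
gauge 47
spring 4
bearing 5
wrench 29
valve 6
box 6
rim [ 0.56308779 -0.0240678   0.1681601 ]
```

View pics/s15c.png

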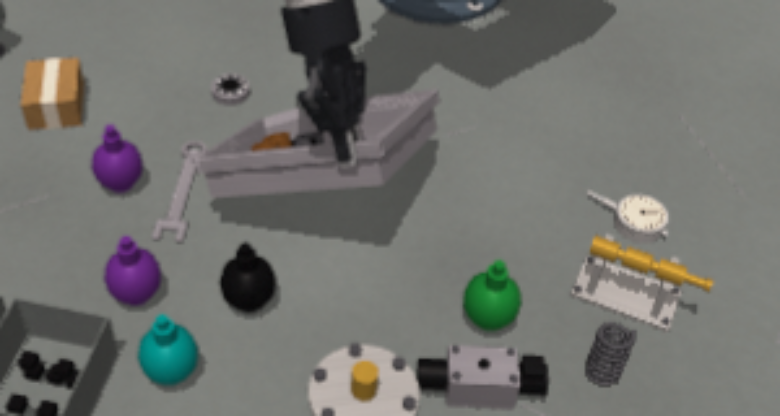

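The overview shows the tote held tipped and the plunger in the rest. The wrench's ring end is at (195,150), next to the tote in the image. I'll check wrench clearance and whether the ball and gauge moved, then hand in.

```bash
python3 - <<'E'
from loc import *
a=load('scene0');b=load('s15')
for s in(a,b):
    g=s['image'].max(2)
    m=(g<60).astype(np.uint8);m[:, :280]=0;m[:,312:]=0;m[:222]=0;m[252:]=0
    print('ball centroid',np.argwhere(m).mean(0),m.sum())
    h=s['image'].astype(int);m=(h.min(2)>170);m[:,:425]=0;m[:,462:]=0;m[:200]=0;m[222:]=0;print('gauge',np.argwhere(m).mean(0),m.sum())
    m=(h.min(2)>135);m[:,:258]=0;m[:,273:]=0;m[:198]=0;m[225:]=0;print('wrench head',np.argwhere(m).mean(0),m.sum())
t=load('top0');print('wrench ring',onz(t,383,238,.005),'head',onz(t,378,183,.005))
M,o=totepose(31)
for p in((-55,-115,50),(105,-115,50),(-70,-112,46)):print(p,M@(np.array(p)/1000)+o)
E
```

```text
ball centroid [237.74567901 294.90617284] 405
gauge [211.36184211 446.19736842] 152
wrench head [208.67605634 267.21126761] 71
ball centroid [237.85822785 294.88101266] 395
gauge [211.19526627 446.17159763] 169
wrench head [209.58333333 267.05208333] 96
wrench ring [ 0.44594958 -0.24591026  0.005     ] head [ 0.59123497 -0.23389986  0.005     ]
(-55, -115, 50) [ 0.41200571 -0.1756487   0.04069468]
(105, -115, 50) [ 0.55781655 -0.20637028  0.09896458]
(-70, -112, 46) [ 0.40012157 -0.16872453  0.03289576]
```

Nothing else has moved and the tote is clear of the wrench by more than 30 mm. I'll hand in.

```bash
python3 -c "
from station import manip
print(manip.sign_off())"
```

```text
the job is handed in; nothing more can be done
None
```

The plunger is lying in both forks of the V-rest. The tote is held tipped about 31° over its clipped corner, with both bushings and the locknut gathered there. I handed the job in at about 20 s, and no verdict was reported.

- **Plunger:** I laid it down by feel and released it. The picture put its middle within about 1 mm of the measured seat, in line to about 1°. A later picture showed it still in the rest.
- **Tote:** It was still gripped on the far rim, with the gripper carrying about 4–6 N. The far rim point works out at about 168 mm high. The pose model fitted the picture to within a few millimetres, up to about 10 mm at one corner.
- **Parts:** Nothing was seen spilt, and there was no visible motion over the last second.
    - **Measured distances from the lip:** about 40 mm for the nut, 34 mm for the first bushing and 72 mm for the second, against a limit of 80 mm.
    - **Weak check:** The camera sees the tipped floor at a very flat angle and the wall partly hides the second bushing. If the parts touch in the corner, it should be nearer 61 mm.
- **Everything else:** The ball, gauge and wrench head shifted less than a pixel between pictures. The spring, bearing, valve and box looked unchanged. The tote clears the wrench by more than 30 mm.

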